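Check, sort and dry soap-drawer modules

TASK

Check the rinsed soap-drawer modules on the laundry bench: first pull every drawer out as far as it goes and leave them all out, then push every one back home as far as it goes. Put the modules that ran freely to both ends, drawers fully home, flat in the aluminium drying tray, and those that bind flat in the red reject tub. Then start the dryer: twist its black timer past the red top mark, back down to 12 minutes (green mark), then twist the orange start switch to its stop and let it spring back; leave everything else on the bench alone.

Things in the scene. Friction and masses are not known exactly. Their poses are not given: they have to be found in the camera images.
- module_a: soap-drawer module, one of 3 or 4 that look alike, about 0.5 kg, loose: steel housing, white top, 80 long (x) x 40 wide (y) x 45 mm high; origin at the centre of the housing's underside, z up; the blue drawer comes out of its -x end. Carry it by the 40 mm width of the housing. It slides under about 3 N, so pulling or pushing on at a drawer's stop drags it along
- drawer_a (a joint): position of the blue drawer of module_a, m: -0.030 is fully home (its front against the housing), 0 is half out, +0.030 is fully out. Light friction (0.5 N), stays where it is left. One that binds stops hard at least 15 mm short of fully out or of fully home; which ones do cannot be seen
- post_a (a point): upright yellow grip post on the drawer of module_a: 14 (x) x 22 (y) x 44 mm high, top 54 mm above the bench, 20 mm clear of the drawer front. This point is on its axis, 35 mm above the module's underside and, drawer home, 73 mm from the module's origin along its -x; moves with the drawer; axes as the module's
- module_b: soap-drawer module, one of 3 or 4 that look alike, about 0.5 kg, loose: steel housing, white top, 80 long (x) x 40 wide (y) x 45 mm high; origin at the centre of the housing's underside, z up; the blue drawer comes out of its -x end. Carry it by the 40 mm width of the housing. It slides under about 3 N, so pulling or pushing on at a drawer's stop drags it along
- drawer_b (a joint): position of the blue drawer of module_b, m: -0.030 is fully home (its front against the housing), 0 is half out, +0.030 is fully out. Light friction (0.5 N), stays where it is left. One that binds stops hard at least 15 mm short of fully out or of fully home; which ones do cannot be seen
- post_b (a point): upright yellow grip post on the drawer of module_b: 14 (x) x 22 (y) x 44 mm high, top 54 mm above the bench, 20 mm clear of the drawer front. This point is on its axis, 35 mm above the module's underside and, drawer home, 73 mm from the module's origin along its -x; moves with the drawer; axes as the module's
- module_c: soap-drawer module, one of 3 or 4 that look alike, about 0.5 kg, loose: steel housing, white top, 80 long (x) x 40 wide (y) x 45 mm high; origin at the centre of the housing's underside, z up; the blue drawer comes out of its -x end. Carry it by the 40 mm width of the housing. It slides under about 3 N, so pulling or pushing on at a drawer's stop drags it along
- drawer_c (a joint): position of the blue drawer of module_c, m: -0.030 is fully home (its front against the housing), 0 is half out, +0.030 is fully out. Light friction (0.5 N), stays where it is left. One that binds stops hard at least 15 mm short of fully out or of fully home; which ones do cannot be seen
- post_c (a point): upright yellow grip post on the drawer of module_c: 14 (x) x 22 (y) x 44 mm high, top 54 mm above the bench, 20 mm clear of the drawer front. This point is on its axis, 35 mm above the module's underside and, drawer home, 73 mm from the module's origin along its -x; moves with the drawer; axes as the module's
- module_d: soap-drawer module, one of 3 or 4 that look alike, about 0.5 kg, loose: steel housing, white top, 80 long (x) x 40 wide (y) x 45 mm high; origin at the centre of the housing's underside, z up; the blue drawer comes out of its -x end. Carry it by the 40 mm width of the housing. It slides under about 3 N, so pulling or pushing on at a drawer's stop drags it along
- drawer_d (a joint): position of the blue drawer of module_d, m: -0.030 is fully home (its front against the housing), 0 is half out, +0.030 is fully out. Light friction (0.5 N), stays where it is left. One that binds stops hard at least 15 mm short of fully out or of fully home; which ones do cannot be seen
- post_d (a point): upright yellow grip post on the drawer of module_d: 14 (x) x 22 (y) x 44 mm high, top 54 mm above the bench, 20 mm clear of the drawer front. This point is on its axis, 35 mm above the module's underside and, drawer home, 73 mm from the module's origin along its -x; moves with the drawer; axes as the module's
- drying_tray: open aluminium tray of the bench dryer, for the modules that pass, 220 (x) x 210 (y) x 30 mm high, walls and floor 5 mm thick, fixed to the bench; origin at the centre of its underside, z up; takes two modules side by side, lying along x
- reject_tub: open red plastic tub for rejected modules, 220 (x) x 210 (y) x 30 mm high, walls and floor 5 mm thick, fixed to the bench; origin at the centre of its underside, z up; takes two modules side by side, lying along x
- timer (a joint): dryer timer, the black dial on the white half of the control box: rad clockwise from above, 0.045 rad a minute; 0 is zero, the red mark (30 min, the top mark) is 1.35, the stop is 1.5; the green mark is 12 min (0.54). Friction 0.04 N m, stays where it is left
- timer_grip (a point): grip point of the timer, on its vertical axis, 92 mm above the bench; the grip bar is 46 (along its own x) x 12 mm, from 69 to 98 mm above the bench, on a 56 mm wide skirt whose top is at 69 mm; the point turns with the dial, its +x to the white pointer end. The fixed control box is 100 x 240 x 60 mm high
- start (a joint): dryer start switch, the orange dial on the blue half of the control box: rad clockwise from above, 0 at rest, the stop is at 0.8 (orange mark). A spring (about 0.09 N m at the stop) returns it to 0 when it is let go
- start_grip (a point): grip point of the start switch, on its vertical axis, 92 mm above the bench; bar and skirt as on the timer; turns with the switch
- detergent: green detergent bottle, 72 mm across, 200 mm tall; a bystander, to be left alone
- mug: white mug, 76 mm across, 85 mm tall; a bystander, to be left alone
- powder_box: cardboard soap-powder box, 60 x 110 x 150 mm; a bystander, to be left alone
- screwdriver: screwdriver, 140 mm long, lying; a bystander, to be left alone
- pipe_trap: white plastic drain-pipe elbow, 110 mm long, 46 mm high, lying; a bystander, to be left alone

How it is judged (in metres and radians):
On the way, in this order (a step that is already met when the one before it is completed fails the run):
1. every drawer is out as far as it goes, all at once (within 5 mm of its stop) (value of joint each of drawer_a, drawer_b, drawer_d above 0.025 m and value of joint drawer_c above 0.005 m), for 0.2 s.
2. every drawer is pushed back in as far as it goes, all at once (within 5 mm) (value of joint each of drawer_a, drawer_b, drawer_c below -0.025 m and value of joint drawer_d below -0.003 m), for 0.2 s.
3. the free-running modules lie in the drying tray with their drawers home, the binding ones in the reject tub (x of module_a in the frame of drying_tray between -0.085 and 0.085 m and y of module_a in the frame of drying_tray between -0.085 and 0.085 m and z of each of module_a, module_b in the frame of drying_tray below 0.015 m and angle between each of module_a, module_b, module_c, module_d's own z axis and vertical below 0.12 rad and linear speed of each of module_a, module_b, module_c, module_d below 0.03 m/s and x of module_b in the frame of drying_tray between -0.085 and 0.085 m and y of module_b in the frame of drying_tray between -0.085 and 0.085 m and x of module_c in the frame of reject_tub between -0.085 and 0.085 m and y of module_c in the frame of reject_tub between -0.085 and 0.085 m and z of each of module_c, module_d in the frame of reject_tub below 0.015 m and x of module_d in the frame of reject_tub between -0.085 and 0.085 m and y of module_d in the frame of reject_tub between -0.085 and 0.085 m and value of joint each of drawer_a, drawer_b below -0.022 m), for 0.2 s.
4. the timer is twisted past its red top mark (value of joint timer above 1.35 rad), for 0.1 s.
5. the timer is turned back to 12 minutes (within 1.5) (value of joint timer between 0.4725 and 0.6075 rad), for 0.3 s.
6. the start switch is twisted to its stop with the timer set (all of step 5 and value of joint start above 0.72 rad), for 0.1 s.
At the end, for the whole second after the job is handed in: Every free-running module stands flat (within 0.12 rad) and at rest on the floor of the drying tray, its drawer home within 8 mm; every binding module stands flat and at rest on the floor of the reject tub; the timer reads 12 minutes within 1.5; the start switch has sprung back (under 0.08 rad) (all of step 3 and all of step 5 and value of joint start below 0.08 rad); the robot touches nothing.
It fails at once if a bystander is pushed more than 30 mm (distance of any of detergent, mug, powder_box, screwdriver, pipe_trap from where it was at the start of the episode above 0.03 m).
It fails at once if a standing bystander is knocked over (angle between any of detergent, mug, powder_box's own z axis and vertical above 0.5 rad).
Of module_a, module_b, module_c, module_d only 3 to 4 are there at a start; the rules pass over those that are not, and their reading is None.
At some moment in a run one of module_a, module_b, module_c, module_d may be knocked a few centimetres aside while the robot is not near it.
It also fails if it takes over 210 s, if anything falls off the work surface, if the arm or the gripper's body presses on something with over 40 N, if the wrist force passes 120 N, or if a joint passes its speed limit or range.

ROBOT

A 6-joint arm with a two-finger parallel gripper is mounted at the origin on the work surface. World frame = base frame: x ahead of the robot, y to its left, z up, the work surface at z = 0. Lengths are in mm, angles in rad, forces in N, time in s.
With the tool pointing down it reaches from about 400 to 925 mm from the base axis. Payload 12.5 kg.
Tool frame: the origin (TCP) lies midway between the tips of the shut fingers; the grasp point (between the pads) lies 19 mm behind it; z points along the fingers, y is the line along which they close (so a half turn about z gives the same grasp; the last joint's range is limited). The gripper opens to 95 mm and grips with 3 to 60 N. Pads are 20 mm wide; open, the fingers measure 119 mm over their backs; the gripper's body (75 mm by 180 mm) begins 59 mm behind the grasp point.
Start: joints at [1.206, 0.491, 1.559, -0, 1.092, -0.106], TCP at [159.932, 604.209, 214.661] pointing down, gripper open.
Joint ranges: [-3.1, 3.1], [-0.84, 2.19], [0.05, 2.79], [-1.13, 4.28], [0.06, 2.93], [-2.69, 2.69]. Speed limits (rad/s): [2.22, 2.22, 2.79, 3.14, 3.14, 3.14].

INTERFACE

Orientations are given as [roll, pitch, yaw] about the fixed x, y, z axes, in that order (R = Rz(yaw) Ry(pitch) Rx(roll)).
In Python, from cell import env gives the robot as it stands.
- The arm moves only by the tool arm_command, never from a script. Its argument "targets" is a list of rows, each a list of 5 numbers: the shift along the tool's x, y, z in mm, then the turn about the tool's z in degrees, then the opening, from 0 (shut) to 1 (fully open). In form: [[tx, ty, tz, roll, fingers], ...]. A call has 1 to 5 rows; each row is the pose to reach, as a shift and turn from the pose commanded when the call began, along the tool's axes at that moment; what a row does not reach only later rows make up. A row lasts 1/10 s, in which the tool goes at most 50 mm and 8.59 degrees, less where a joint would pass 70% of its speed; a pose out of reach is approached as far as the arm can. A call with a gripper value outside its range is refused whole. The fingers move at their own pace and stop on an object; the grip force is fixed at half the most. Time passes only in rows, so rows that repeat a pose let the fingers close. It gives the time, the measured TCP pose, the force, the opening and the grip force at its end, in the units of the state.
- env.state(): the state, without advancing time (a new reading comes with each control period).
- env.read_camera(name): name is "scene" or "top"; returns a dict with "frame" (480x640x3 uint8, red, green, blue), "vertical_fov" (degrees; the focal length in pixels is half the picture's height over the tangent of half this angle, whatever the lens; pixels are square), "cx", "cy" (the principal point, pixels), "world_from_camera" (4x4, takes a point from camera to world coordinates). Camera axes: x right, y down, z forward; pixel columns grow to the right and rows downward; lengths in mm; the calibration is good to about 2 mm. A picture is of the moment at which its call begins. There is no depth.
- env.job_done(): hands the job in; it is judged then, once.
The state is a dict: "t": time; "joints": joint angles; "qvel": joint speeds; "tau": joint torques, N m; "eef_pos": TCP position; "tcp_rot": TCP orientation; "ft_force": force on the tool from outside, world axes, zero at the start; "moment": the same for the moment, N m; "opening": opening from 0.0 (shut) to 1.0 (fully open); "grip_force": force on a finger pad.
Only numpy, scipy, OpenCV 4.12 (cv2) and the standard library are available. Lean on these libraries where they do the work, as an engineer would, in place of code of your own. Each camera call takes 0.05 s, during which the arm holds its last target. There are 200 camera calls.

## Working session

There is one attempt and no reset: what is moved stays moved. The work goes in short steps, Python scripts to look and compute and a tool call to move; the robot and the scene stay as the last step left them, time stands still between calls to the robot, and variables do not carry over. Pictures are saved under pics/ and viewed, at most 14 in all, crops included, and the job is handed in when it is done.

Besides the shell and the picture viewer there is one more tool, called in YAML: its name, and indented under it one key for each argument. arm_command: Moves the arm, as the interface text tells. Its arguments: {"type":"object","properties":{"targets":{"type":"array","items":{"type":"array","items":{"type":"number"}}}},"required":["targets"]}

```bash
mkdir -p pics; ls; python3 - <<'E'
from cell import env
import cv2,numpy as np
for n in ("top","scene"):
    r=env.read_camera(n); cv2.imwrite(f"pics/{n}0.png",r["frame"][:,:,::-1])
    print(n,r["vertical_fov"],r["cx"],r["cy"],np.round(r["world_from_camera"],3).tolist())
s=env.state(); print(s)
E
```

```text
pics
top 46.149444170457265 316.70672996710005 242.66053582085104 [[0.012, -0.993, 0.119, 485.947], [-1.0, -0.011, 0.011, -11.749], [-0.01, -0.12, -0.993, 1280.053], [0.0, 0.0, 0.0, 1.0]]
scene 42.618641167916884 319.7942206892876 241.29641352142616 [[-0.16, 0.794, -0.586, 1450.497], [0.987, 0.132, -0.092, 145.483], [0.005, -0.594, -0.805, 1236.501], [0.0, 0.0, 0.0, 1.0]]
{'t': 0.1, 'joints': array([ 1.20641377e+00,  4.91512887e-01,  1.55936004e+00, -3.40759940e-05,
        1.09171691e+00, -1.05593630e-01]), 'qvel': array([-0.00074298, -0.00078635, -0.00131076,  0.00020885,  0.00125829,
       -0.00044728]), 'tau': array([ 3.13591074e-03, -6.13620687e+01, -2.58605719e+01,  6.94048544e-02,
        4.70312568e-02, -5.62947048e-05]), 'eef_pos': array([159.85215342, 603.99919765, 214.12153694]), 'tcp_rot': array([-3.14059784e+00, -7.50450076e-05,  2.88281942e+00]), 'ft_force': array([-0.32561413, -0.14480296,  0.49611524]), 'moment': array([-0.05474898,  0.0223436 , -0.0466605 ]), 'grip_force': 0.0, 'opening': 0.9999785521819738}
```

View pics/top0.png

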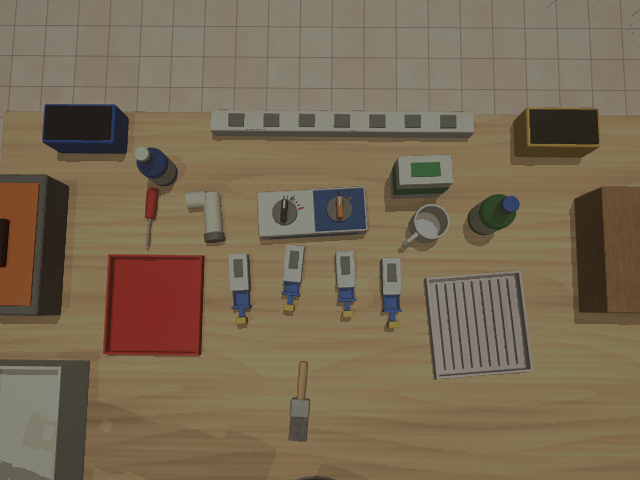

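View pics/scene0.png

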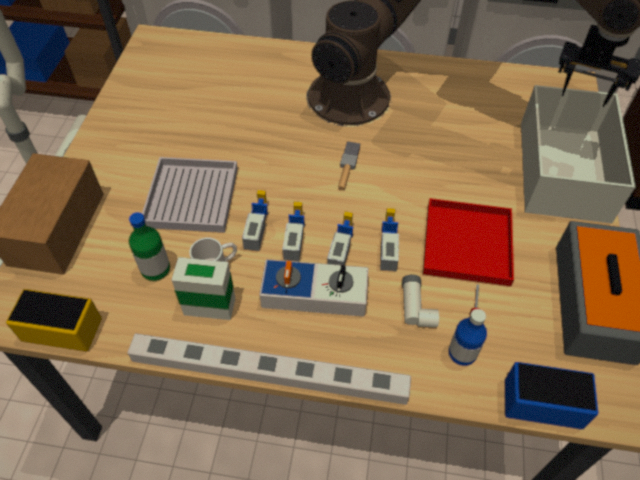

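The top view shows four modules (housings at about (239,270), (293,264), (345,268), (391,275)), with yellow posts pointing toward the robot. The tub is at (155,305), the tray at (478,325), and the dials at (285,212) and (340,208). I'll enlarge these for accuracy.

```bash
cat > h.py <<'E'
import cv2,numpy as np
from cell import env
def shot(n,name,x0,y0,x1,y1,k):
    r=env.read_camera(n); f=r["frame"][y0:y1,x0:x1,::-1]
    f=cv2.convertScaleAbs(f,alpha=1.5)
    cv2.imwrite("pics/"+name,cv2.resize(f,None,fx=k,fy=k,interpolation=cv2.INTER_CUBIC)); return r
def w(r,u,v,z):
    f=240/np.tan(np.radians(r["vertical_fov"]/2)); M=r["world_from_camera"]
    d=M[:3,:3]@np.array([(u-r["cx"])/f,(v-r["cy"])/f,1]); p=M[:3,3]
    return (p+d*(z-p[2])/d[2])[:2]
E
python3 - <<'E'
from h import *
r=shot("top","c1.png",220,235,410,335,4)
f=cv2.imread("pics/top0.png")
cv2.imwrite("pics/c2.png",cv2.resize(cv2.convertScaleAbs(f[180:245,250:375],alpha=1.5),None,fx=6,fy=6,interpolation=cv2.INTER_CUBIC))
# posts (yellow) top centroid at z=54, housings whitish top at z=45
hsv=cv2.cvtColor(f,cv2.COLOR_BGR2HSV)
m=cv2.inRange(hsv,(20,170,120),(35,255,255)); m[:240]=0;m[340:]=0
n,l,s,c=cv2.connectedComponentsWithStats(m)
for i in range(1,n):
    if s[i,4]>15: print("post",s[i],c[i],w(r,*c[i],50))
m=cv2.inRange(hsv,(0,0,150),(179,60,255)); m[:240]=0;m[320:]=0;m[:,:215]=0;m[:,410:]=0
n,l,s,c=cv2.connectedComponentsWithStats(m)
for i in range(1,n):
    if s[i,4]>60:
        q=cv2.minAreaRect(np.argwhere(l==i)[:,::-1].astype(np.float32)); print("top",s[i],q,w(r,*q[0],45))
for n,p in dict(tub=(154,305),tray=(478,325)).items(): print(n,w(r,*p,30))
for n,p in dict(timer=(285,210),start=(340,208)).items(): print(n,w(r,*p,80))
E
```

```text
tub [493.56876137 360.75722941]
tray [ 458.50214733 -352.92446478]
timer [700.69054213  71.34498566]
start [706.28415771 -47.48335114]
```

View pics/c1.png

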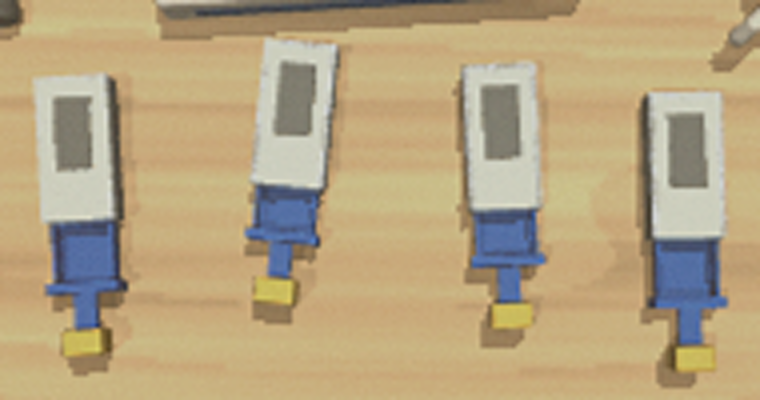

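View pics/c2.png

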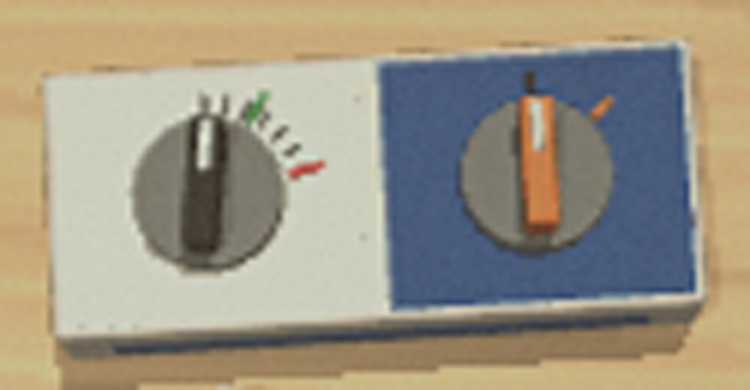

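c1: all four modules have their drawers about half out, with post tops at crop (83,342), (276,291), (511,316) and (695,358). c2: the timer skirt is at (208,193), its bar points at zero, and the start skirt is at (537,175).

```bash
python3 - <<'E'
from h import *
import json
r=env.read_camera("top")
C=lambda p,z:w(r,220+p[0]/4,235+p[1]/4,z)
D=lambda p,z:w(r,250+p[0]/6,180+p[1]/6,z)
M=[([(34,78),(108,74),(117,220),(42,220)],(83,341)),([(265,40),(338,44),(322,187),(252,182)],(276,290)),
([(463,66),(535,63),(541,206),(470,210)],(511,315)),([(647,94),(721,93),(723,237),(651,238)],(695,357))]
for c,p in M:
    P=np.array([C(x,45) for x in c]); c0=P.mean(0); pp=C(p,54)
    ax=(P[0]+P[1]-P[2]-P[3])/2; v=c0-pp
    print("ctr",c0.round(1),"post",pp.round(1),"len",np.linalg.norm(ax).round(1),"wid",np.linalg.norm(P[0]-P[1]).round(1),
     "yaw edges",np.arctan2(ax[1],ax[0]).round(3),"yaw post",np.arctan2(v[1],v[0]).round(3),"dist",np.linalg.norm(v).round(1),"=> joint",(np.linalg.norm(v)-103).round(1))
print("timer",D((208,193),69),D((204,182),98),"bar",D((206,115),98),D((202,250),98))
print("start",D((537,175),69),D((539,163),98),"bar",D((536,96),98),D((542,230),98))
for n,ps in dict(tub=[(108,255),(204,256),(201,355),(104,353)],tray=[(427,279),(520,272),(530,371),(436,378)]).items():
    P=np.array([w(r,*p,30) for p in ps]);print(n,P.round(0).tolist(),P.mean(0))
print(env.state()['t'])
E
```

```text
ctr [567.9 172.8] post [462.9 164.2] len 79.4 wid 40.9 yaw edges 0.087 yaw post 0.081 dist 105.3 => joint 2.3
ctr [588.4  52.7] post [491.5  60.5] len 78.9 wid 40.4 yaw edges -0.084 yaw post -0.08 dist 97.2 => joint -5.8
ctr [577.  -61.7] post [479.6 -66.6] len 78.9 wid 39.7 yaw edges 0.051 yaw post 0.051 dist 97.5 => joint -5.5
ctr [ 562.1 -162. ] post [ 458.4 -165.6] len 78.8 wid 40.6 yaw edges 0.017 yaw post 0.035 dist 103.7 => joint 0.7
timer [697.85955299  72.74433791] [696.72797468  72.21581698] bar [720.90694049  71.96123387] [672.30656961  72.4623792 ]
start [705.71192876 -46.73948099] [704.77572988 -46.58005319] bar [728.94862614 -45.34262763] [680.71921864 -47.81152092]
tub [[603.0, 469.0], [604.0, 254.0], [386.0, 253.0], [388.0, 466.0]] [495.25025936 360.348381  ]
tray [[558.0, -243.0], [576.0, -448.0], [361.0, -463.0], [344.0, -260.0]] [ 459.62881842 -353.37841387]
0.2
```

```bash
cat >> h.py <<'E'
def plan(pts,start=None):
    """pts: (x,y,z,yaw deg or None); prints tool shifts between consecutive waypoints"""
    s=env.state(); x=np.r_[s["eef_pos"],np.degrees(s["tcp_rot"][2])] if start is None else np.array(start,float)
    for p in pts:
        p=np.array([x[i] if q is None else q for i,q in enumerate(p)],float); d=p-x; a=np.radians(x[3])
        r=-((d[3]+180)%360-180)
        print(np.round([d[0]*np.cos(a)+d[1]*np.sin(a),d[0]*np.sin(a)-d[1]*np.cos(a),-d[2],r],1),"rows",int(np.ceil(max(np.linalg.norm(d[:3])/50,abs(r)/8.59)))); x=p
E
python3 - <<'E'
from h import *
plan([(311,384,200,184.7),(463,164,100,None),(463,164,16,None),(431,161.4,None,None),(None,None,85,None),
 (491.5,60.5,85,175.3),(None,None,16,None),(454,63.5,None,None),(None,None,85,None),
 (479.6,-66.6,85,182.9),(None,None,16,None),(442,-68.5,None,None),(None,None,85,None),
 (458.4,-165.6,85,181.5),(None,None,16,None),(424,-166.5,None,None),(None,None,85,None)])
E
```

```text
[-202.4 -174.    14.3  -19.5] rows 6
[-133.5 -231.7  100.    -0. ] rows 6
[-0.  0. 84. -0.] rows 2
[32.1  0.  -0.  -0. ] rows 1
[ -0.   0. -69.  -0.] rows 2
[ -52.  -105.5   -0.     9.4] rows 3
[ 0.  0. 69. -0.] rows 2
[37.6 -0.1 -0.  -0. ] rows 1
[  0.   0. -69.  -0.] rows 2
[ -36.2 -127.6   -0.    -7.6] rows 3
[-0.  0. 69. -0.] rows 2
[37.6  0.  -0.  -0. ] rows 1
[ -0.   0. -69.  -0.] rows 2
[-11.5 -97.8  -0.    1.4] rows 2
[-0.  0. 69. -0.] rows 2
[34.4  0.  -0.  -0. ] rows 1
[ -0.   0. -69.  -0.] rows 2
```

arm_command:
  targets:
    - [-50, -43, 4, -8, 0.6]
    - [-100, -86, 8, -16, 0.6]
    - [-150, -130, 14, -19.5, 0.6]
    - [-185, -160, 14, -19.5, 0.6]
    - [-202, -174, 14, -19.5, 0.6]

```text
t: 0.7
eef_pos: [301.6, 396.5, 201.0]
tcp_rot: [-3.142, -0.0, -3.06]
ft_force: [1.2, 0.7, 0.1]
opening: 0.641
grip_force: 0.0
```

arm_command:
  targets:
    - [-23, -40, 18, 0, 0.6]
    - [-46, -80, 36, 0, 0.6]
    - [-69, -120, 54, 0, 0.6]
    - [-92, -160, 72, 0, 0.6]
    - [-110, -190, 85, 0, 0.6]

```text
t: 1.2
eef_pos: [427.0, 215.7, 115.2]
tcp_rot: [-3.141, -0.0, -3.061]
ft_force: [0.3, 0.5, -0.3]
opening: 0.6
grip_force: 0.0
```

```bash
python3 - <<'E'
from h import *
s=env.state();print(s['t'],s['eef_pos'],s['tcp_rot'],s['opening'])
plan([(463,164,100,184.7),(463,164,16,None)])
E
```

```text
1.2 [426.97473313 215.70618515 115.19544174] [-3.14147683e+00 -4.33723344e-04 -3.06102455e+00] 0.6000473754789579
[-31.7 -54.4  15.2  -0.1] rows 2
[-0.  0. 84. -0.] rows 2
```

arm_command:
  targets:
    - [-23.5, -41.7, 15, 0, 0.6]
    - [-23.5, -41.7, 15, 0, 0.6]
    - [-23.5, -41.7, 57, 0, 0.6]
    - [-23.5, -41.7, 99, 0, 0.6]
    - [-23.5, -41.7, 99, 0, 0.6]

```text
t: 1.7
eef_pos: [450.7, 177.9, 13.6]
tcp_rot: [-3.141, -0.007, -3.06]
ft_force: [0.1, 1.0, -0.1]
opening: 0.598
grip_force: 0.0
```

arm_command:
  targets:
    - [0, 0, 0, 0, 0.1]
    - [0, 0, 0, 0, 0.1]
    - [0, 0, 0, 0, 0.1]
    - [0, 0, 0, 0, 0.1]
    - [0, 0, 0, 0, 0.1]

```text
t: 2.2
eef_pos: [453.3, 178.4, 18.0]
tcp_rot: [3.141, 0.002, -3.06]
ft_force: [0.6, 0.1, 1.1]
opening: 0.236
grip_force: 4.6
```

arm_command:
  targets:
    - [7, 0, 0, 0, 0.1]
    - [14, 0, 0, 0, 0.1]
    - [21, 0, 0, 0, 0.1]
    - [28, 0, 0, 0, 0.1]
    - [34, 0, 0, 0, 0.1]

```text
t: 2.7
eef_pos: [419.2, 175.6, 17.3]
tcp_rot: [3.141, 0.002, -3.06]
ft_force: [4.4, 0.8, 1.7]
opening: 0.232
grip_force: 29.5
```

arm_command:
  targets:
    - [0, 0, 0, 0, 0.1]
    - [0, 0, 0, 0, 0.5]
    - [0, 0, 0, 0, 0.5]
    - [0, 0, -35, 0, 0.6]
    - [0, 0, -70, 0, 0.6]

```text
t: 3.2
eef_pos: [418.1, 175.1, 87.0]
tcp_rot: [-3.141, -0.004, -3.06]
ft_force: [0.4, 0.2, 0.5]
opening: 0.51
grip_force: 0.0
```

```bash
python3 - <<'E'
from h import *
r=shot("top","p1.png",220,235,410,335,4)
E
```

```text
(no output)
```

View pics/p1.png

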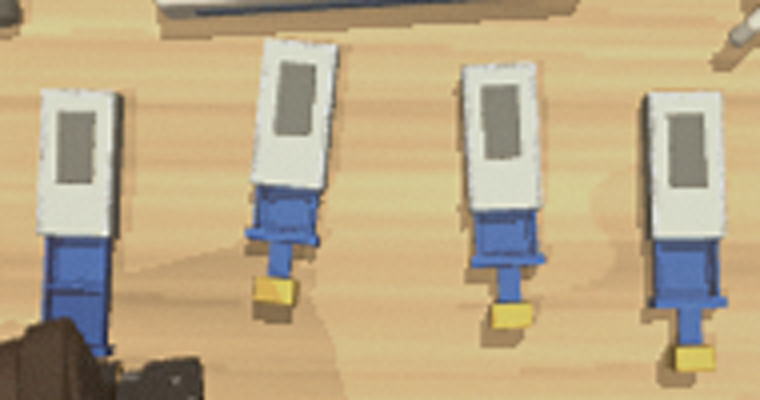

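p1: module 1's drawer is fully out (its front at crop row 350, housing end at 237, so about 60 mm). My approach was off by the clamped rows, so I'm replanning from the measured pose.

```bash
python3 - <<'E'
from h import *
plan([
 (491.5,60.5,87,175.3),(None,None,17,None),(452,63.7,None,None),(None,None,87,None),
 (479.6,-66.6,87,182.9),(None,None,17,None),(440,-68.6,None,None),(None,None,87,None),
 (458.4,-165.6,87,181.5),(None,None,17,None),(422,-166.5,None,None),(None,None,87,None)])
E
```

```text
[ -61.9 -120.7    4.8    9.4] rows 3
[ 0.  0. 70. -0.] rows 2
[39.6 -0.  -0.  -0. ] rows 1
[  0.   0. -70.  -0.] rows 2
[ -38.2 -127.6   -0.    -7.6] rows 3
[-0.  0. 70. -0.] rows 2
[39.7  0.  -0.  -0. ] rows 1
[ -0.   0. -70.  -0.] rows 2
[-13.5 -97.8  -0.    1.4] rows 2
[-0.  0. 70. -0.] rows 2
[36.4  0.1 -0.  -0. ] rows 1
[ -0.   0. -70.  -0.] rows 2
```

arm_command:
  targets:
    - [-20, -40, 2, 4, 0.6]
    - [-40, -80, 4, 9.4, 0.6]
    - [-62, -121, 5, 9.4, 0.6]
    - [-62, -121, 5, 9.4, 0.6]
    - [-62, -121, 5, 9.4, 0.6]

```text
t: 3.75
eef_pos: [490.4, 59.1, 81.5]
tcp_rot: [3.142, -0.002, 3.057]
ft_force: [-0.7, 0.3, 0.4]
opening: 0.599
grip_force: 0.0
```

arm_command:
  targets:
    - [0, 0, 35, 0, 0.6]
    - [0, 0, 70, 0, 0.6]
    - [0, 0, 70, 0, 0.6]
    - [0, 0, 70, 0, 0.1]
    - [0, 0, 70, 0, 0.1]

```text
t: 4.25
eef_pos: [491.0, 60.5, 13.4]
tcp_rot: [3.141, 0.001, 3.06]
ft_force: [0.0, -0.5, 0.4]
opening: 0.483
grip_force: 0.0
```

arm_command:
  targets:
    - [0, 0, 0, 0, 0.1]
    - [0, 0, 0, 0, 0.1]
    - [0, 0, 0, 0, 0.1]
    - [7, 0, 0, 0, 0.1]
    - [14, 0, 0, 0, 0.1]

```text
t: 4.75
eef_pos: [476.7, 61.1, 12.5]
tcp_rot: [3.141, 0.002, 3.059]
ft_force: [0.2, 0.3, 6.5]
opening: 0.23
grip_force: 30.0
```

arm_command:
  targets:
    - [7, 0, 0, 0, 0.1]
    - [14, 0, 0, 0, 0.1]
    - [20, 0, 0, 0, 0.1]
    - [26, 0, 0, 0, 0.1]
    - [26, 0, 0, 0, 0.1]

```text
t: 5.25
eef_pos: [450.5, 63.2, 12.4]
tcp_rot: [3.141, 0.001, 3.059]
ft_force: [0.1, -0.1, 7.5]
opening: 0.234
grip_force: 30.0
```

arm_command:
  targets:
    - [0, 0, 0, 0, 0.5]
    - [0, 0, 0, 0, 0.5]
    - [0, 0, -35, 0, 0.6]
    - [0, 0, -70, 0, 0.6]
    - [0, 0, -70, 0, 0.6]

```text
t: 5.75
eef_pos: [451.7, 63.3, 84.9]
tcp_rot: [3.141, 0.004, 3.059]
ft_force: [-0.0, -0.2, -0.8]
opening: 0.576
grip_force: 0.0
```

arm_command:
  targets:
    - [-13, -42, 0, -4, 0.6]
    - [-26, -84, 0, -7.6, 0.6]
    - [-38, -128, 0, -7.6, 0.6]
    - [-38, -128, 0, -7.6, 0.6]
    - [-38, -128, 0, -7.6, 0.6]

```text
t: 6.25
eef_pos: [477.4, -68.1, 81.2]
tcp_rot: [3.141, -0.002, -3.094]
ft_force: [-0.5, 0.1, 0.2]
opening: 0.602
grip_force: 0.0
```

```bash
python3 - <<'E'
from h import *
plan([
 (479.6,-66.6,87,182.9),(None,None,17,None)])
print(env.state()['t'])
E
```

```text
[-2.3  1.4 -5.8 -0.2] rows 1
[-0.  0. 70. -0.] rows 2
6.25
```

arm_command:
  targets:
    - [-2, 1, 32, 0, 0.6]
    - [-2, 1, 63, 0, 0.6]
    - [-2, 1, 63, 0, 0.6]
    - [-2, 1, 63, 0, 0.1]
    - [-2, 1, 63, 0, 0.1]

```text
t: 6.75
eef_pos: [480.4, -65.9, 20.1]
tcp_rot: [-3.141, 0.001, -3.091]
ft_force: [0.3, -0.3, -0.4]
opening: 0.479
grip_force: 0.0
```

arm_command:
  targets:
    - [0, 0, 0, 0, 0.1]
    - [0, 0, 0, 0, 0.1]
    - [0, 0, 0, 0, 0.1]
    - [7, 0, 0, 0, 0.1]
    - [14, 0, 0, 0, 0.1]

```text
t: 7.25
eef_pos: [465.8, -67.1, 19.4]
tcp_rot: [-3.141, 0.001, -3.091]
ft_force: [1.2, 1.0, 5.3]
opening: 0.234
grip_force: 30.0
```

arm_command:
  targets:
    - [7, 0, 0, 0, 0.1]
    - [14, 0, 0, 0, 0.1]
    - [20, 0, 0, 0, 0.1]
    - [26, 0, 0, 0, 0.1]
    - [26, 0, 0, 0, 0.1]

```text
t: 7.75
eef_pos: [439.6, -68.5, 19.3]
tcp_rot: [-3.142, 0.0, -3.092]
ft_force: [-0.5, -0.9, 5.8]
opening: 0.231
grip_force: 30.0
```

arm_command:
  targets:
    - [0, 0, 0, 0, 0.5]
    - [0, 0, 0, 0, 0.5]
    - [0, 0, -35, 0, 0.6]
    - [0, 0, -68, 0, 0.6]
    - [0, 0, -68, 0, 0.6]

```text
t: 8.25
eef_pos: [441.1, -68.6, 89.7]
tcp_rot: [-3.14, 0.004, -3.091]
ft_force: [0.8, -0.2, -0.3]
opening: 0.577
grip_force: 0.0
```

arm_command:
  targets:
    - [-5, -42, 0, 1.4, 0.6]
    - [-10, -80, 0, 1.4, 0.6]
    - [-13.5, -98, 0, 1.4, 0.6]
    - [-13.5, -98, 0, 1.4, 0.6]
    - [-13.5, -98, 0, 1.4, 0.6]

```text
t: 8.75
eef_pos: [457.7, -164.9, 86.4]
tcp_rot: [3.14, -0.002, -3.117]
ft_force: [0.0, -1.1, 1.0]
opening: 0.6
grip_force: 0.0
```

```bash
python3 - <<'E'
from h import *
plan([
 (458.4,-165.6,85,181.5),(None,None,17,None)])
print(env.state()['t'])
E
```

```text
[-0.6 -0.8  1.4 -0.1] rows 1
[-0.  0. 68. -0.] rows 2
8.75
```

arm_command:
  targets:
    - [0, 0, 34, 0, 0.6]
    - [0, 0, 68, 0, 0.6]
    - [0, 0, 68, 0, 0.6]
    - [0, 0, 68, 0, 0.1]
    - [0, 0, 68, 0, 0.1]

```text
t: 9.25
eef_pos: [458.9, -165.2, 20.4]
tcp_rot: [-3.141, 0.001, -3.115]
ft_force: [0.0, 0.5, -0.5]
opening: 0.484
grip_force: 0.0
```

arm_command:
  targets:
    - [0, 0, 0, 0, 0.1]
    - [0, 0, 0, 0, 0.1]
    - [0, 0, 0, 0, 0.1]
    - [7, 0, 0, 0, 0.1]
    - [14, 0, 0, 0, 0.1]

```text
t: 9.75
eef_pos: [444.3, -166.0, 19.4]
tcp_rot: [-3.141, 0.001, -3.116]
ft_force: [0.7, 1.1, 4.6]
opening: 0.228
grip_force: 30.0
```

arm_command:
  targets:
    - [6, 0, 0, 0, 0.1]
    - [12, 0, 0, 0, 0.1]
    - [18, 0, 0, 0, 0.1]
    - [22, 0, 0, 0, 0.1]
    - [22, 0, 0, 0, 0.1]

```text
t: 10.25
eef_pos: [422.3, -166.7, 19.2]
tcp_rot: [-3.141, 0.0, -3.116]
ft_force: [0.5, -2.0, 6.2]
opening: 0.231
grip_force: 30.0
```

arm_command:
  targets:
    - [0, 0, 0, 0, 0.5]
    - [0, 0, 0, 0, 0.5]
    - [0, 0, -45, 0, 0.6]
    - [0, 0, -95, 0, 0.6]
    - [0, 0, -110, 0, 0.6]

```text
t: 10.75
eef_pos: [423.1, -166.8, 132.4]
tcp_rot: [-3.14, 0.003, -3.116]
ft_force: [0.8, -1.1, -0.3]
opening: 0.575
grip_force: 0.0
```

arm_command:
  targets:
    - [40, -20, 0, 0, 0.6]
    - [80, -40, 0, 0, 0.6]
    - [120, -60, 0, 0, 0.6]
    - [120, -60, 0, 0, 0.6]
    - [120, -60, 0, 0, 0.6]

```text
t: 11.25
eef_pos: [303.5, -229.8, 129.0]
tcp_rot: [3.141, -0.0, -3.119]
ft_force: [-0.4, -0.1, -0.1]
opening: 0.599
grip_force: 0.0
```

```bash
python3 - <<'E'
from h import *
r=shot("top","p2.png",220,240,410,350,4)
print(env.state()['t'],env.state()['eef_pos'])
E
```

```text
11.3 [ 304.29571023 -229.55977368  129.01845306]
```

View pics/p2.png

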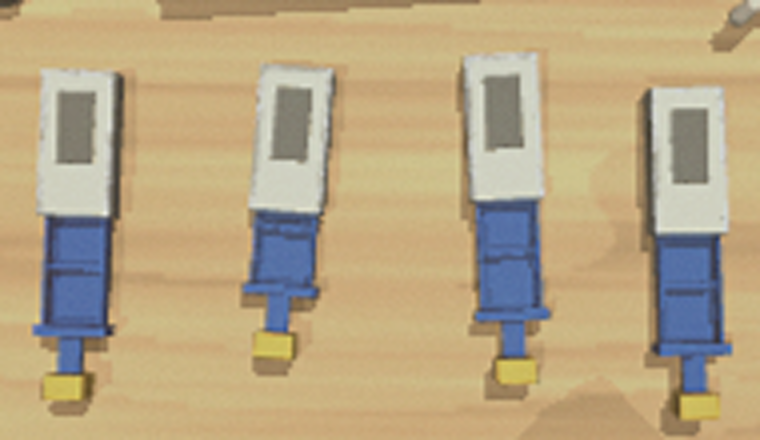

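p2: module 2 stops short (drawer about 42 mm out); modules 1, 3 and 4 are fully out. Next I measure the posts and push them home.

```bash
python3 - <<'E'
from h import *
r=env.read_camera("top")
C=lambda p,z:w(r,220+p[0]/4,240+p[1]/4,z)
M=[([(41,70),(116,72),(112,216),(38,213)],(64,386),65),([(261,65),(334,68),(320,212),(249,210)],(273,345),46),
([(463,58),(537,53),(542,196),(470,200)],(516,369),65),([(650,88),(723,87),(728,233),(655,234)],(698,404),65)]
W=[]
for c,p,L in M[::-1]:
    P=np.array([C(x,45) for x in c]); c0=P.mean(0); pp=C(p,54); v=c0-pp; d=np.linalg.norm(v); a=np.degrees(np.arctan2(v[1],v[0]))
    print("ctr",c0.round(1),"post",pp.round(1),"yaw",a.round(1),"joint",(d-103).round(1))
    e=pp+v/d*L
    W+=[(pp[0],pp[1],87,180+a),(None,None,20,None),(e[0],e[1],None,None),(None,None,87,None)]
plan(W)
E
```

```text
ctr [ 553.9 -163.9] post [ 422.9 -167.1] yaw 1.4 joint 28.1
ctr [571.2 -62.1] post [440.2 -69.5] yaw 3.2 joint 28.2
ctr [563.3  54.1] post [451.4  61.4] yaw -3.7 joint 9.2
ctr [559.8 171.7] post [428.2 173.5] yaw -0.8 joint 28.6
[-1.198e+02  5.910e+01  4.200e+01  1.000e-01] rows 3
[-0.  0. 67. -0.] rows 2
[-65.  -0.  -0.  -0.] rows 2
[ -0.   0. -67.  -0.] rows 2
[45.3 97.1 -0.  -1.8] rows 3
[-0.  0. 67. -0.] rows 2
[-65.  -0.  -0.  -0.] rows 2
[ -0.   0. -67.  -0.] rows 2
[ 46.5 130.1  -0.    7. ] rows 3
[ 0.  0. 67. -0.] rows 2
[-46.   0.  -0.  -0.] rows 1
[  0.   0. -67.  -0.] rows 2
[ 76.5 110.4  -0.   -3. ] rows 3
[ 0.  0. 67. -0.] rows 2
[-65.  -0.  -0.  -0.] rows 2
[  0.   0. -67.  -0.] rows 2
```

arm_command:
  targets:
    - [-40, 20, 14, 0, 0.6]
    - [-80, 40, 28, 0, 0.6]
    - [-120, 59, 42, 0, 0.6]
    - [-120, 59, 42, 0, 0.6]
    - [-120, 59, 80, 0, 0.6]

```text
t: 11.85
eef_pos: [425.6, -166.4, 50.5]
tcp_rot: [-3.139, 0.005, -3.111]
ft_force: [1.5, -0.8, -1.7]
opening: 0.602
grip_force: 0.0
```

arm_command:
  targets:
    - [0, 0, 29, 0, 0.6]
    - [0, 0, 29, 0, 0.2]
    - [0, 0, 29, 0, 0.1]
    - [0, 0, 29, 0, 0.1]
    - [0, 0, 29, 0, 0.1]

```text
t: 12.35
eef_pos: [423.1, -167.7, 21.3]
tcp_rot: [-3.141, 0.002, -3.116]
ft_force: [-0.1, -0.2, 0.3]
opening: 0.317
grip_force: 0.0
```

arm_command:
  targets:
    - [0, 0, 0, 0, 0.1]
    - [-9, 0, 0, 0, 0.1]
    - [-18, 0, 0, 0, 0.1]
    - [-27, 0, 0, 0, 0.1]
    - [-36, 0, 0, 0, 0.1]

```text
t: 12.85
eef_pos: [459.9, -166.5, 20.7]
tcp_rot: [-3.141, 0.001, -3.116]
ft_force: [-1.1, 4.6, 9.4]
opening: 0.23
grip_force: 30.0
```

arm_command:
  targets:
    - [-7, 0, 0, 0, 0.1]
    - [-14, 0, 0, 0, 0.1]
    - [-20, 0, 0, 0, 0.1]
    - [-26, 0, 0, 0, 0.1]
    - [-29, 0, 0, 0, 0.1]

```text
t: 13.35
eef_pos: [486.6, -165.1, 20.6]
tcp_rot: [3.14, -0.004, -3.115]
ft_force: [-15.0, -0.2, 17.3]
opening: 0.228
grip_force: 30.0
```

arm_command:
  targets:
    - [0, 0, 0, 0, 0.5]
    - [0, 0, 0, 0, 0.5]
    - [0, 0, -35, 0, 0.6]
    - [0, 0, -67, 0, 0.6]
    - [0, 0, -67, 0, 0.6]

```text
t: 13.85
eef_pos: [489.4, -166.6, 90.3]
tcp_rot: [-3.139, 0.005, -3.116]
ft_force: [0.3, 0.3, -0.1]
opening: 0.573
grip_force: 0.0
```

arm_command:
  targets:
    - [20, 40, 0, -1.8, 0.6]
    - [38, 80, 0, -1.8, 0.6]
    - [45, 97, 0, -1.8, 0.6]
    - [45, 97, 0, -1.8, 0.6]
    - [45, 97, 0, -1.8, 0.6]

```text
t: 14.35
eef_pos: [440.8, -70.2, 86.9]
tcp_rot: [-3.141, 0.001, -3.084]
ft_force: [0.3, 0.6, -0.0]
opening: 0.597
grip_force: 0.0
```

```bash
python3 - <<'E'
from h import *
plan([(440.2,-69.5,87,183.2),(None,None,20,None)])
E
```

```text
[ 0.5  0.8 -0.1  0.1] rows 1
[-0.  0. 67. -0.] rows 2
```

arm_command:
  targets:
    - [0, 0, 32, 0, 0.6]
    - [0, 0, 63, 0, 0.6]
    - [0, 0, 63, 0, 0.1]
    - [0, 0, 63, 0, 0.1]
    - [0, 0, 63, 0, 0.1]

```text
t: 14.85
eef_pos: [440.8, -70.6, 25.0]
tcp_rot: [-3.141, 0.001, -3.085]
ft_force: [0.3, -0.3, 0.6]
opening: 0.402
grip_force: 0.0
```

arm_command:
  targets:
    - [0, 0, 0, 0, 0.1]
    - [0, 0, -1, 0, 0.1]
    - [-8, 0, -1, 0, 0.1]
    - [-16, 0, -1, 0, 0.1]
    - [-24, 0, -1, 0, 0.1]

```text
t: 15.35
eef_pos: [465.2, -68.5, 25.5]
tcp_rot: [-3.141, 0.001, -3.084]
ft_force: [-1.3, 2.6, 6.3]
opening: 0.228
grip_force: 30.0
```

arm_command:
  targets:
    - [-7, 0, 0, 0, 0.1]
    - [-14, 0, 0, 0, 0.1]
    - [-20, 0, 0, 0, 0.1]
    - [-26, 0, 0, 0, 0.1]
    - [-26, 0, 0, 0, 0.1]

```text
t: 15.85
eef_pos: [491.7, -66.8, 25.6]
tcp_rot: [-3.141, 0.002, -3.084]
ft_force: [1.0, 4.9, 9.5]
opening: 0.229
grip_force: 30.0
```

arm_command:
  targets:
    - [-4, 0, 0, 0, 0.1]
    - [-8, 0, 0, 0, 0.1]
    - [-12, 0, 0, 0, 0.1]
    - [-15, 0, 0, 0, 0.1]
    - [-15, 0, 0, 0, 0.1]

```text
t: 16.35
eef_pos: [503.4, -65.7, 25.5]
tcp_rot: [3.14, -0.004, -3.084]
ft_force: [-13.2, 1.2, 16.5]
opening: 0.228
grip_force: 30.0
```

arm_command:
  targets:
    - [0, 0, 0, 0, 0.5]
    - [0, 0, 0, 0, 0.5]
    - [0, 0, -35, 0, 0.6]
    - [0, 0, -63, 0, 0.6]
    - [0, 0, -63, 0, 0.6]

```text
t: 16.85
eef_pos: [506.8, -66.7, 90.9]
tcp_rot: [-3.14, 0.005, -3.084]
ft_force: [0.6, -0.5, -0.3]
opening: 0.578
grip_force: 0.0
```

arm_command:
  targets:
    - [16, 43, 0, 3, 0.6]
    - [32, 88, 0, 7, 0.6]
    - [46, 130, 0, 7, 0.6]
    - [46, 130, 0, 7, 0.6]
    - [46, 130, 0, 7, 0.6]

```text
t: 17.35
eef_pos: [451.7, 61.6, 87.7]
tcp_rot: [3.142, -0.0, 3.079]
ft_force: [0.2, -0.0, -0.2]
opening: 0.598
grip_force: 0.0
```

```bash
python3 - <<'E'
from h import *
plan([(451.4,61.4,87,176.3),(None,None,20,None)])
E
```

```text
[ 0.3 -0.2  0.7  0.1] rows 1
[ 0.  0. 67. -0.] rows 2
```

arm_command:
  targets:
    - [0, 0, 32, 0, 0.6]
    - [0, 0, 64, 0, 0.6]
    - [0, 0, 64, 0, 0.1]
    - [0, 0, 64, 0, 0.1]
    - [0, 0, 64, 0, 0.1]

```text
t: 17.85
eef_pos: [452.4, 60.4, 25.1]
tcp_rot: [3.141, 0.001, 3.076]
ft_force: [0.5, -1.0, 0.4]
opening: 0.405
grip_force: 0.0
```

arm_command:
  targets:
    - [0, 0, 0, 0, 0.1]
    - [0, 0, -1, 0, 0.1]
    - [-8, 0, -1, 0, 0.1]
    - [-16, 0, -1, 0, 0.1]
    - [-24, 0, -1, 0, 0.1]

```text
t: 18.35
eef_pos: [477.0, 59.5, 25.6]
tcp_rot: [3.141, 0.002, 3.077]
ft_force: [0.7, 5.6, 6.7]
opening: 0.23
grip_force: 30.0
```

arm_command:
  targets:
    - [-7, 0, 0, 0, 0.1]
    - [-14, 0, 0, 0, 0.1]
    - [-20, 0, 0, 0, 0.1]
    - [-22, 0, 0, 0, 0.1]
    - [-22, 0, 0, 0, 0.1]

```text
t: 18.85
eef_pos: [495.6, 58.2, 25.4]
tcp_rot: [-3.142, -0.005, 3.077]
ft_force: [-12.9, 3.3, 18.3]
opening: 0.231
grip_force: 30.0
```

arm_command:
  targets:
    - [0, 0, 0, 0, 0.5]
    - [0, 0, 0, 0, 0.5]
    - [0, 0, -35, 0, 0.6]
    - [0, 0, -63, 0, 0.6]
    - [0, 0, -63, 0, 0.6]

```text
t: 19.35
eef_pos: [499.4, 57.8, 90.8]
tcp_rot: [3.141, 0.005, 3.076]
ft_force: [-0.1, 0.2, -0.6]
opening: 0.579
grip_force: 0.0
```

arm_command:
  targets:
    - [28, 40, 0, -3, 0.6]
    - [54, 80, 0, -3, 0.6]
    - [76, 110, 0, -3, 0.6]
    - [76, 110, 0, -3, 0.6]
    - [76, 110, 0, -3, 0.6]

```text
t: 19.85
eef_pos: [428.9, 173.0, 87.7]
tcp_rot: [-3.142, -0.0, 3.131]
ft_force: [-0.1, 0.1, -0.7]
opening: 0.598
grip_force: 0.0
```

```bash
python3 - <<'E'
from h import *
plan([(428.2,173.5,87,179.2),(None,None,20,None)])
E
```

```text
[0.7 0.5 0.7 0.2] rows 1
[ 0.  0. 67. -0.] rows 2
```

arm_command:
  targets:
    - [0, 0, 32, 0, 0.6]
    - [0, 0, 64, 0, 0.6]
    - [0, 0, 64, 0, 0.1]
    - [0, 0, 64, 0, 0.1]
    - [0, 0, 64, 0, 0.1]

```text
t: 20.35
eef_pos: [429.7, 172.3, 25.1]
tcp_rot: [3.141, 0.001, 3.128]
ft_force: [-0.0, -0.0, -0.5]
opening: 0.402
grip_force: 0.0
```

arm_command:
  targets:
    - [0, 0, 0, 0, 0.1]
    - [0, 0, -1, 0, 0.1]
    - [-8, 0, -1, 0, 0.1]
    - [-16, 0, -1, 0, 0.1]
    - [-24, 0, -1, 0, 0.1]

```text
t: 20.85
eef_pos: [454.2, 172.6, 25.6]
tcp_rot: [3.141, 0.002, 3.129]
ft_force: [-0.5, 5.4, 5.7]
opening: 0.231
grip_force: 30.0
```

arm_command:
  targets:
    - [-7, 0, 0, 0, 0.1]
    - [-14, 0, 0, 0, 0.1]
    - [-20, 0, 0, 0, 0.1]
    - [-22, 0, 0, 0, 0.1]
    - [-22, 0, 0, 0, 0.1]

```text
t: 21.35
eef_pos: [473.0, 171.8, 25.3]
tcp_rot: [-3.141, -0.005, 3.129]
ft_force: [-12.1, 1.5, 15.6]
opening: 0.229
grip_force: 30.0
```

Module 1 binds on the way in (13 N after 45 mm). I release it, retreat clear of the view and check all four.

arm_command:
  targets:
    - [-4, 0, 0, 0, 0.1]
    - [-4, 0, 0, 0, 0.1]
    - [-4, 0, 0, 0, 0.5]
    - [-4, 0, 0, 0, 0.5]
    - [-4, 0, -45, 0, 0.6]

```text
t: 21.85
eef_pos: [477.3, 171.2, 66.5]
tcp_rot: [-3.14, -0.008, 3.128]
ft_force: [-0.2, 0.0, 1.3]
opening: 0.424
grip_force: 0.0
```

arm_command:
  targets:
    - [0, 0, -50, 0, 0.6]
    - [45, 20, -60, 0, 0.6]
    - [90, 40, -60, 0, 0.6]
    - [130, 60, -60, 0, 0.6]
    - [130, 60, -60, 0, 0.6]

```text
t: 22.35
eef_pos: [345.8, 234.5, 130.3]
tcp_rot: [-3.141, -0.002, 3.132]
ft_force: [-0.6, -0.6, 0.6]
opening: 0.603
grip_force: 0.0
```

```bash
python3 - <<'E'
from h import *
r=shot("top","p3.png",220,235,410,345,4)
print(env.state()['t'],env.state()['eef_pos'])
E
```

```text
22.4 [348.35953087 234.34567008 130.39860507]
```

View pics/p3.png

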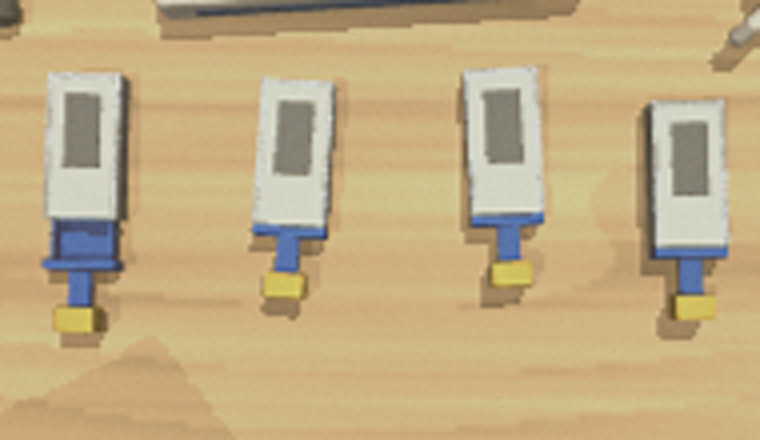

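p3: module 1's drawer is still about 22 mm out (it binds going in), and modules 2, 3 and 4 are fully home. So 1 and 2 are rejects, while 3 and 4 go to the tray.

```bash
cat > pp.py <<'E'
from h import *
r=env.read_camera("top")
C=lambda p,z:w(r,220+p[0]/4,235+p[1]/4,z)
M={1:([(49,73),(122,74),(120,218),(47,218)],(76,318)),2:([(263,80),(333,82),(326,227),(255,224)],(283,285)),
3:([(463,70),(537,68),(543,213),(470,216)],(512,272)),4:([(650,102),(724,100),(727,247),(656,249)],(695,306))}
def slot(c,a,x,y): return np.array(c)+[x*np.cos(a)-y*np.sin(a),x*np.sin(a)+y*np.cos(a)],180+np.degrees(a)
T={4:slot((460,-353),.082,20,-45),3:slot((460,-353),.082,20,45),1:slot((495,360),.01,20,45),2:slot((495,360),.01,20,-45)}
W=[]
for i in (1,2,3,4):
    c,p=M[i]
    P=np.array([C(x,45) for x in c]); c0=P.mean(0); pp=C(p,54); v=c0-pp; d=np.linalg.norm(v); a=np.degrees(np.arctan2(v[1],v[0]))
    print(i,"ctr",c0.round(1),"post",pp.round(1),"yaw",a.round(1),"joint",(d-103).round(1),"to",T[i])
    (x,y),b=T[i]
    W+=[(c0[0],c0[1],90,180+a),(None,None,14,None),(None,None,85,None),(x,y,85,b),(None,None,20,None),(None,None,90,None)]
plan(W)
E
python3 pp.py
```

```text
1 ctr [569.2 167.7] post [475.2 168.4] yaw -0.4 joint -9.0 to (array([514.54900751, 405.19774669]), np.float64(180.57295779513083))
2 ctr [566.4  52.3] post [494.3  56.7] yaw -3.5 joint -30.8 to (array([515.44899251, 315.20224665]), np.float64(180.57295779513083))
3 ctr [574.  -62.2] post [502.7 -67. ] yaw 3.8 joint -31.6 to (array([ 476.24693154, -306.51304252]), np.float64(184.69825392007274))
4 ctr [ 557.2 -164.1] post [ 485.7 -165.8] yaw 1.4 joint -31.4 to (array([ 483.6186638 , -396.21063203]), np.float64(184.69825392007274))
[-2.201e+02 -6.400e+01  4.040e+01 -2.000e-01] rows 5
[ 0.  0. 76. -0.] rows 2
[  0.   0. -71.  -0.] rows 2
[ 56.3 237.1  -0.   -1. ] rows 5
[-0.  0. 65. -0.] rows 2
[ -0.   0. -70.  -0.] rows 2
[ -48.3 -353.4   -0.     4.1] rows 8
[ 0.  0. 76. -0.] rows 2
[  0.   0. -71.  -0.] rows 2
[ 66.9 259.3  -0.   -4.1] rows 6
[-0.  0. 65. -0.] rows 2
[ -0.   0. -70.  -0.] rows 2
[ -54.8 -378.    -0.    -3.3] rows 8
[-0.  0. 76. -0.] rows 2
[ -0.   0. -71.  -0.] rows 2
[ 113.9 -237.2   -0.    -0.9] rows 6
[-0.  0. 65. -0.] rows 2
[ -0.   0. -70.  -0.] rows 2
[-92.3 135.3  -0.    3.3] rows 4
[-0.  0. 76. -0.] rows 2
[ -0.   0. -71.  -0.] rows 2
[  79.1 -230.3   -0.    -3.3] rows 5
[-0.  0. 65. -0.] rows 2
[ -0.   0. -70.  -0.] rows 2
```

arm_command:
  targets:
    - [-45, -13, 8, 0, 0.7]
    - [-90, -26, 16, 0, 0.7]
    - [-135, -39, 24, 0, 0.7]
    - [-180, -52, 32, 0, 0.7]
    - [-220, -64, 40, 0, 0.7]

```text
t: 22.95
eef_pos: [572.2, 164.6, 89.2]
tcp_rot: [3.142, 0.001, 3.127]
ft_force: [0.4, 0.6, 0.1]
opening: 0.704
grip_force: 0.0
```

arm_command:
  targets:
    - [0, 0, 0, 0, 0.7]
    - [0, 0, 30, 0, 0.7]
    - [0, 0, 60, 0, 0.7]
    - [0, 0, 76, 0, 0.7]
    - [0, 0, 76, 0, 0.7]

```text
t: 23.45
eef_pos: [568.2, 165.8, 11.7]
tcp_rot: [-3.141, -0.004, 3.128]
ft_force: [-0.5, -0.4, -0.6]
opening: 0.697
grip_force: 0.0
```

arm_command:
  targets:
    - [0, 0, 0, 0, 0.2]
    - [0, 0, 0, 0, 0.2]
    - [0, 0, 0, 0, 0.2]
    - [0, 0, 0, 0, 0.2]
    - [0, 0, 0, 0, 0.2]

```text
t: 23.95
eef_pos: [569.4, 167.3, 15.2]
tcp_rot: [3.141, 0.002, 3.129]
ft_force: [0.1, 3.9, 6.7]
opening: 0.42
grip_force: 30.0
```

arm_command:
  targets:
    - [0, 0, -10, 0, 0.2]
    - [0, 0, -30, 0, 0.2]
    - [0, 0, -55, 0, 0.2]
    - [0, 0, -71, 0, 0.2]
    - [0, 0, -71, 0, 0.2]

```text
t: 24.45
eef_pos: [569.3, 166.7, 87.2]
tcp_rot: [3.141, 0.003, 3.129]
ft_force: [-0.3, 0.2, -6.3]
opening: 0.421
grip_force: 30.0
```

```bash
python3 - <<'E'
from h import *
print(env.state()['t'],env.state()['ft_force'],env.state()['opening'])
plan([(514.5,405.2,85,180.6),(None,None,20,None),(None,None,90,None)])
E
```

```text
24.45 [-0.30368464  0.20056888 -6.33577183] 0.42146288952679095
[ 57.8 237.8   2.2  -1.3] rows 5
[-0.  0. 65. -0.] rows 2
[ -0.   0. -70.  -0.] rows 2
```

Module 1 is gripped (40 mm wide, load about 6 N). Next I place it in the tub and fetch module 2.

arm_command:
  targets:
    - [11, 47, 0, 0, 0.2]
    - [22, 95, 0, 0, 0.2]
    - [34, 142, 0, 0, 0.2]
    - [46, 190, 0, -1, 0.2]
    - [58, 238, 2, -1, 0.2]

```text
t: 24.95
eef_pos: [512.6, 406.9, 82.1]
tcp_rot: [-3.141, -0.001, -3.136]
ft_force: [0.9, 1.2, -5.3]
opening: 0.417
grip_force: 30.0
```

arm_command:
  targets:
    - [0, 0, 0, 0, 0.2]
    - [0, 0, 20, 0, 0.2]
    - [0, 0, 45, 0, 0.2]
    - [0, 0, 65, 0, 0.2]
    - [0, 0, 65, 0, 0.2]

```text
t: 25.45
eef_pos: [513.1, 404.6, 15.7]
tcp_rot: [-3.14, -0.003, -3.137]
ft_force: [-1.5, -0.3, -5.1]
opening: 0.415
grip_force: 30.0
```

arm_command:
  targets:
    - [0, 0, 1, 0, 0.2]
    - [0, 0, 1, 0, 0.6]
    - [0, 0, 1, 0, 0.6]
    - [0, 0, -30, 0, 0.6]
    - [0, 0, -70, 0, 0.6]

```text
t: 25.95
eef_pos: [513.2, 405.0, 87.9]
tcp_rot: [-3.14, -0.002, -3.137]
ft_force: [-0.6, 0.4, 0.9]
opening: 0.599
grip_force: 0.0
```

arm_command:
  targets:
    - [-6, -48, 0, 0, 0.7]
    - [-12, -96, 0, 0, 0.7]
    - [-18, -144, 0, 2, 0.7]
    - [-24, -192, 0, 4, 0.7]
    - [-24, -192, 0, 4, 0.7]

```text
t: 26.45
eef_pos: [539.6, 209.1, 88.9]
tcp_rot: [-3.141, 0.001, 3.071]
ft_force: [-0.7, 0.8, -0.2]
opening: 0.7
grip_force: 0.0
```

```bash
python3 - <<'E'
from h import *
s=env.state(); print(s['t'],s['eef_pos'],s['tcp_rot'])
plan([(566.4,52.3,90,176.5)])
r=shot("top","p4.png",100,235,420,385,2.4)
E
```

```text
26.45 [539.55366297 209.05605629  88.92961885] [-3.14142726e+00  8.62003615e-04  3.07083377e+00]
[ -37.9 -154.5   -1.1   -0.6] rows 4
```

View pics/p4.png

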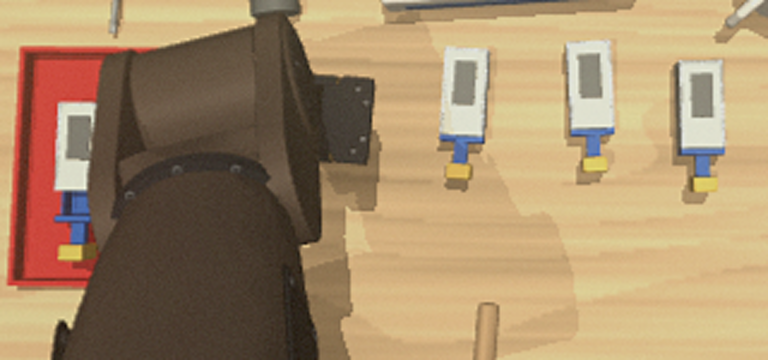

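p4: module 1 sits in the tub and the other three haven't moved (module 2 at crop (465,90)). I go on with module 2.

arm_command:
  targets:
    - [-11, -45, -1, -0.6, 0.7]
    - [-22, -90, -1, -0.6, 0.7]
    - [-32, -130, -1, -0.6, 0.7]
    - [-38, -154, -1, -0.6, 0.7]
    - [-38, -154, -1, -0.6, 0.7]

```text
t: 27.0
eef_pos: [567.5, 55.9, 89.5]
tcp_rot: [3.142, 0.001, 3.085]
ft_force: [-0.9, 1.2, -0.6]
opening: 0.703
grip_force: 0.0
```

arm_command:
  targets:
    - [0, 0, 0, 0, 0.7]
    - [0, 0, 30, 0, 0.7]
    - [0, 0, 60, 0, 0.7]
    - [0, 0, 75, 0, 0.7]
    - [0, 0, 75, 0, 0.7]

```text
t: 27.5
eef_pos: [565.5, 59.3, 12.4]
tcp_rot: [3.142, -0.003, 3.089]
ft_force: [-0.2, 0.4, 0.1]
opening: 0.7
grip_force: 0.0
```

arm_command:
  targets:
    - [0, 0, 0, 0, 0.2]
    - [0, 0, 0, 0, 0.2]
    - [0, 0, 0, 0, 0.2]
    - [0, 0, 0, 0, 0.2]
    - [0, 0, 0, 0, 0.2]

```text
t: 28.0
eef_pos: [567.1, 57.2, 15.1]
tcp_rot: [-3.141, 0.002, 3.087]
ft_force: [-0.6, -2.3, 5.9]
opening: 0.42
grip_force: 30.0
```

arm_command:
  targets:
    - [0, 0, -10, 0, 0.2]
    - [0, 0, -30, 0, 0.2]
    - [0, 0, -55, 0, 0.2]
    - [0, 0, -71, 0, 0.2]
    - [0, 0, -71, 0, 0.2]

```text
t: 28.5
eef_pos: [567.3, 57.6, 87.3]
tcp_rot: [3.141, 0.003, 3.087]
ft_force: [-0.3, 0.4, -6.4]
opening: 0.419
grip_force: 30.0
```

```bash
python3 - <<'E'
from h import *
plan([(515.4,315.2,86,180.6),(None,None,20,None),(None,None,90,None),(557.2,-164.1,90,181.4)])
E
```

```text
[ 65.9 254.4   1.3  -3.7] rows 6
[-0.  0. 66. -0.] rows 2
[ -0.   0. -70.  -0.] rows 2
[ -36.8 -479.7   -0.    -0.8] rows 10
```

arm_command:
  targets:
    - [12, 46, 0, 0, 0.2]
    - [24, 92, 0, 0, 0.2]
    - [36, 138, 0, -2, 0.2]
    - [48, 184, 0, -3.7, 0.2]
    - [60, 230, 1, -3.7, 0.2]

```text
t: 29.0
eef_pos: [518.1, 292.0, 83.2]
tcp_rot: [-3.141, -0.001, -3.131]
ft_force: [0.6, -1.0, -5.6]
opening: 0.417
grip_force: 30.0
```

arm_command:
  targets:
    - [6, 24, 0, 0, 0.2]
    - [6, 24, 0, 0, 0.2]
    - [6, 24, 25, 0, 0.2]
    - [6, 24, 50, 0, 0.2]
    - [6, 24, 65, 0, 0.2]

```text
t: 29.5
eef_pos: [512.4, 313.5, 17.5]
tcp_rot: [-3.141, -0.002, -3.132]
ft_force: [-2.7, -11.6, 48.8]
opening: 0.416
grip_force: 30.0
```

arm_command:
  targets:
    - [0, 0, 0, 0, 0.2]
    - [0, 0, 0, 0, 0.6]
    - [0, 0, 0, 0, 0.6]
    - [0, 0, -30, 0, 0.6]
    - [0, 0, -70, 0, 0.6]

```text
t: 30.0
eef_pos: [512.4, 313.9, 89.0]
tcp_rot: [-3.141, -0.002, -3.132]
ft_force: [0.6, 0.4, 0.2]
opening: 0.598
grip_force: 0.0
```

arm_command:
  targets:
    - [-4, -48, 0, 0, 0.7]
    - [-8, -96, 0, 0, 0.7]
    - [-12, -144, 0, 0, 0.7]
    - [-16, -192, 0, -0.8, 0.7]
    - [-19, -240, 0, -0.8, 0.7]

```text
t: 30.5
eef_pos: [534.7, 72.7, 90.0]
tcp_rot: [3.141, 0.002, -3.117]
ft_force: [1.4, -0.6, -0.1]
opening: 0.7
grip_force: 0.0
```

```bash
python3 - <<'E'
from h import *
s=env.state(); print(s['t'],s['eef_pos'],s['tcp_rot'])
plan([(557.2,-164.1,90,181.4)])
r=shot("top","p5.png",100,235,420,385,2.4)
E
```

```text
30.5 [534.71496119  72.67570733  89.96947676] [ 3.14149503e+00  1.84718597e-03 -3.11701322e+00]
[ -16.7 -237.3   -0.     0. ] rows 5
```

View pics/p5.png

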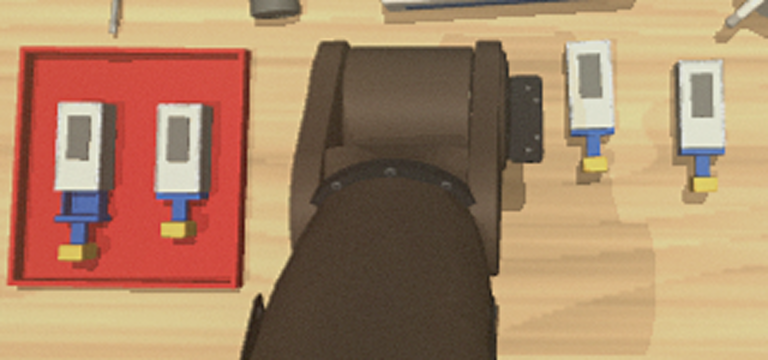

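p5: both rejects lie flat in the tub, and modules 3 and 4 haven't moved. Next is module 4.

arm_command:
  targets:
    - [-4, -48, 0, 0, 0.7]
    - [-8, -96, 0, 0, 0.7]
    - [-12, -144, 0, 0, 0.7]
    - [-15, -192, 0, 0, 0.7]
    - [-17, -237, 0, 0, 0.7]

```text
t: 31.05
eef_pos: [557.3, -164.3, 89.9]
tcp_rot: [-3.141, 0.002, -3.118]
ft_force: [0.4, -0.1, -0.0]
opening: 0.704
grip_force: 0.0
```

arm_command:
  targets:
    - [0, 0, 0, 0, 0.7]
    - [0, 0, 30, 0, 0.7]
    - [0, 0, 60, 0, 0.7]
    - [0, 0, 76, 0, 0.7]
    - [0, 0, 76, 0, 0.7]

```text
t: 31.55
eef_pos: [556.2, -161.2, 11.7]
tcp_rot: [3.14, -0.003, -3.118]
ft_force: [0.6, 0.8, -0.4]
opening: 0.702
grip_force: 0.0
```

arm_command:
  targets:
    - [0, 0, 0, 0, 0.2]
    - [0, 0, 0, 0, 0.2]
    - [0, 0, 0, 0, 0.2]
    - [0, 0, 0, 0, 0.2]
    - [0, 0, 0, 0, 0.2]

```text
t: 32.05
eef_pos: [557.5, -162.2, 14.0]
tcp_rot: [-3.141, 0.001, -3.118]
ft_force: [-0.8, -0.8, 6.2]
opening: 0.418
grip_force: 30.0
```

arm_command:
  targets:
    - [0, 0, -10, 0, 0.2]
    - [0, 0, -30, 0, 0.2]
    - [0, 0, -55, 0, 0.2]
    - [0, 0, -71, 0, 0.2]
    - [0, 0, -71, 0, 0.2]

```text
t: 32.55
eef_pos: [557.7, -162.2, 86.3]
tcp_rot: [-3.14, 0.003, -3.118]
ft_force: [0.0, 0.1, -5.0]
opening: 0.421
grip_force: 30.0
```

```bash
python3 - <<'E'
from h import *
plan([(483.6,-396.2,86,184.7),(None,None,20,None),(None,None,90,None),(574,-62.2,90,183.8)])
E
```

```text
[  79.7 -232.2    0.3   -3.3] rows 5
[-0.  0. 66. -0.] rows 2
[ -0.   0. -70.  -0.] rows 2
[-117.5  325.5   -0.     0.9] rows 7
```

arm_command:
  targets:
    - [16, -46, 0, -1, 0.2]
    - [32, -92, 0, -2, 0.2]
    - [48, -138, 0, -3.3, 0.2]
    - [64, -185, 0, -3.3, 0.2]
    - [79, -230, 0, -3.3, 0.2]

```text
t: 33.05
eef_pos: [482.2, -395.3, 83.0]
tcp_rot: [3.14, -0.001, -3.06]
ft_force: [0.4, -0.4, -4.9]
opening: 0.42
grip_force: 30.0
```

arm_command:
  targets:
    - [0, 0, 0, 0, 0.2]
    - [0, 0, 25, 0, 0.2]
    - [0, 0, 50, 0, 0.2]
    - [0, 0, 60, 0, 0.2]
    - [0, 0, 65, 0, 0.2]

```text
t: 33.55
eef_pos: [482.6, -392.5, 18.8]
tcp_rot: [3.138, -0.003, -3.06]
ft_force: [-15.0, 13.5, 42.6]
opening: 0.421
grip_force: 30.0
```

arm_command:
  targets:
    - [0, 0, 0, 0, 0.2]
    - [0, 0, 0, 0, 0.6]
    - [0, 0, 0, 0, 0.6]
    - [0, 0, -30, 0, 0.6]
    - [0, 0, -70, 0, 0.6]

```text
t: 34.05
eef_pos: [483.2, -393.3, 88.8]
tcp_rot: [3.139, -0.002, -3.06]
ft_force: [0.8, 0.4, 0.1]
opening: 0.595
grip_force: 0.0
```

arm_command:
  targets:
    - [-16, 45, 0, 0, 0.7]
    - [-32, 90, 0, 0, 0.7]
    - [-48, 135, 0, 0, 0.7]
    - [-48, 135, 0, 0.9, 0.7]
    - [-48, 135, 0, 0.9, 0.7]

```text
t: 34.55
eef_pos: [521.2, -254.7, 89.7]
tcp_rot: [-3.141, 0.001, -3.074]
ft_force: [1.0, -0.5, 0.7]
opening: 0.696
grip_force: 0.0
```

```bash
python3 - <<'E'
from h import *
s=env.state(); print(s['t'],s['eef_pos'],s['tcp_rot'])
plan([(574,-62.2,90,183.8)])
r=shot("top","p6.png",300,235,540,385,3)
E
```

```text
34.55 [ 521.17060352 -254.69188275   89.73291928] [-3.14079171e+00  1.09366223e-03 -3.07397437e+00]
[-6.570e+01  1.885e+02 -3.000e-01  1.000e-01] rows 4
```

View pics/p6.png

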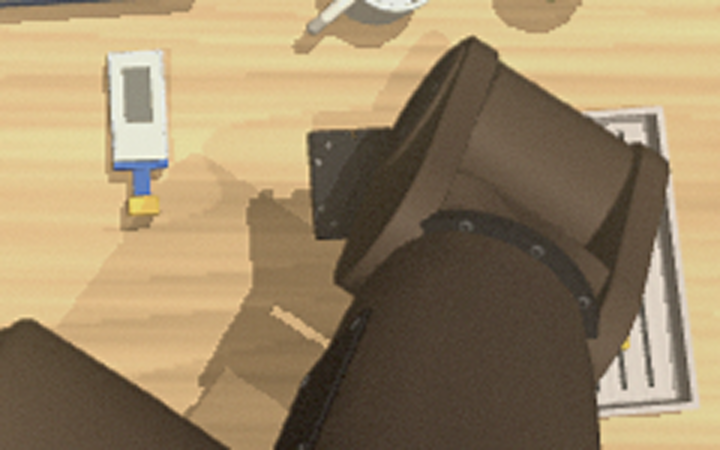

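p6: module 3 hasn't moved (crop (137,107), image (345.7,270.7)); the arm hides the tray.

arm_command:
  targets:
    - [-16, 46, 0, 0, 0.7]
    - [-32, 92, 0, 0, 0.7]
    - [-48, 138, 0, 0, 0.7]
    - [-66, 188, 0, 0, 0.7]
    - [-66, 188, 0, 0, 0.7]

```text
t: 35.1
eef_pos: [575.1, -60.4, 89.2]
tcp_rot: [3.141, 0.001, -3.073]
ft_force: [-0.2, -0.7, -0.6]
opening: 0.698
grip_force: 0.0
```

arm_command:
  targets:
    - [0, 0, 0, 0, 0.7]
    - [0, 0, 30, 0, 0.7]
    - [0, 0, 60, 0, 0.7]
    - [0, 0, 76, 0, 0.7]
    - [0, 0, 76, 0, 0.7]

```text
t: 35.6
eef_pos: [572.8, -65.5, 11.1]
tcp_rot: [3.141, -0.003, -3.078]
ft_force: [0.3, 0.0, -0.6]
opening: 0.7
grip_force: 0.0
```

arm_command:
  targets:
    - [0, 0, 0, 0, 0.2]
    - [0, 0, 0, 0, 0.2]
    - [0, 0, 0, 0, 0.2]
    - [0, 0, 0, 0, 0.2]
    - [0, 0, 0, 0, 0.2]

```text
t: 36.1
eef_pos: [574.2, -63.2, 14.0]
tcp_rot: [-3.142, 0.001, -3.076]
ft_force: [-1.2, 1.2, 7.0]
opening: 0.421
grip_force: 30.0
```

arm_command:
  targets:
    - [0, 0, -10, 0, 0.2]
    - [0, 0, -30, 0, 0.2]
    - [0, 0, -55, 0, 0.2]
    - [0, 0, -71, 0, 0.2]
    - [0, 0, -71, 0, 0.2]

```text
t: 36.6
eef_pos: [574.8, -63.6, 86.4]
tcp_rot: [-3.141, 0.003, -3.075]
ft_force: [-0.0, -0.1, -4.9]
opening: 0.413
grip_force: 30.0
```

```bash
python3 - <<'E'
from h import *
plan([(476.2,-306.5,86,184.7),(None,None,20,None),(None,None,140,None),(697,72.5,160,181)])
E
```

```text
[ 114.4 -235.9    0.4   -0.9] rows 6
[-0.  0. 66. -0.] rows 2
[  -0.    0. -120.   -0.] rows 3
[-251.1  359.6  -20.     3.7] rows 9
```

arm_command:
  targets:
    - [20, -42, 0, 0, 0.2]
    - [40, -84, 0, 0, 0.2]
    - [60, -126, 0, -0.9, 0.2]
    - [80, -168, 0, -0.9, 0.2]
    - [98, -205, 0, -0.9, 0.2]

```text
t: 37.1
eef_pos: [488.2, -276.0, 83.3]
tcp_rot: [3.141, -0.001, -3.06]
ft_force: [1.0, -0.1, -4.3]
opening: 0.419
grip_force: 30.0
```

arm_command:
  targets:
    - [16, -31, 0, 0, 0.2]
    - [16, -31, 0, 0, 0.2]
    - [16, -31, 30, 0, 0.2]
    - [16, -31, 56, 0, 0.2]
    - [16, -31, 62, 0, 0.2]

```text
t: 37.6
eef_pos: [474.9, -305.2, 19.2]
tcp_rot: [3.138, -0.004, -3.06]
ft_force: [-0.1, 0.5, -2.3]
opening: 0.419
grip_force: 30.0
```

arm_command:
  targets:
    - [0, 0, 3, 0, 0.2]
    - [0, 0, 3, 0, 0.6]
    - [0, 0, 3, 0, 0.6]
    - [0, 0, -30, 0, 0.6]
    - [0, 0, -70, 0, 0.6]

```text
t: 38.1
eef_pos: [476.0, -306.1, 92.4]
tcp_rot: [3.14, -0.001, -3.06]
ft_force: [0.1, -0.6, 0.2]
opening: 0.599
grip_force: 0.0
```

arm_command:
  targets:
    - [0, 0, -40, 0, 0.6]
    - [-20, 40, -50, 0, 0.6]
    - [-40, 80, -50, 0, 0.6]
    - [-60, 120, -50, 0, 0.6]
    - [-75, 150, -50, 0, 0.6]

```text
t: 38.6
eef_pos: [539.6, -148.7, 143.2]
tcp_rot: [-3.141, 0.002, -3.059]
ft_force: [-0.3, 0.2, 0.1]
opening: 0.604
grip_force: 0.0
```

arm_command:
  targets:
    - [-28, 40, 0, 0, 0.5]
    - [-56, 80, 0, 0, 0.5]
    - [-84, 120, 0, 0, 0.5]
    - [-112, 160, 0, 3.7, 0.5]
    - [-112, 160, 0, 3.7, 0.5]

```text
t: 39.1
eef_pos: [639.5, 22.5, 142.7]
tcp_rot: [3.141, 0.003, -3.122]
ft_force: [-0.3, 0.1, 0.5]
opening: 0.5
grip_force: 0.0
```

```bash
python3 - <<'E'
from h import *
s=env.state(); print(s['t'],s['eef_pos'],s['tcp_rot'])
plan([(697,72.5,160,181),(697,72.5,88,None)])
r=shot("top","p7.png",100,180,550,390,1.7)
E
```

```text
39.1 [639.47310917  22.53368994 142.70093034] [ 3.14103172e+00  2.53336008e-03 -3.12202187e+00]
[-58.5  48.8 -17.3   0.1] rows 2
[-0.  0. 72. -0.] rows 2
```

View pics/p7.png

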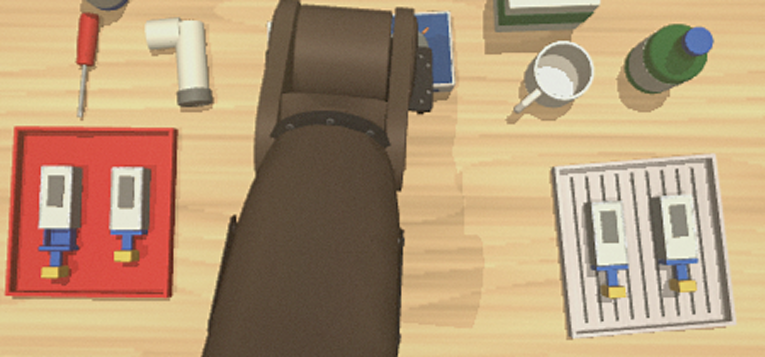

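p7: all four modules are placed (1 and 2 in the tub, 3 and 4 in the tray with drawers home), and the bystanders are undisturbed. Now the timer.

arm_command:
  targets:
    - [-29, 24, -9, 0, 0.45]
    - [-58, 49, -17, 0, 0.45]
    - [-58, 49, -17, 1.5, 0.45]
    - [-58, 49, -17, 1.5, 0.45]
    - [-58, 49, -17, 1.5, 0.45]

```text
t: 39.65
eef_pos: [693.7, 66.4, 159.1]
tcp_rot: [-3.141, -0.001, 3.132]
ft_force: [0.5, 0.3, 0.4]
opening: 0.45
grip_force: 0.0
```

```bash
python3 - <<'E'
from h import *
s=env.state(); print(s['t'],s['eef_pos'],s['tcp_rot'],s['joints'])
plan([(697.3,72.5,110,179.4),(697.3,72.5,76,None)])
E
```

```text
39.65 [693.69333873  66.39699762 159.08972489] [-3.14149977e+00 -7.01957381e-04  3.13213988e+00] [ 7.50016785e-04  6.46378774e-01  1.42236482e+00 -9.75238461e-05
  1.07355193e+00 -1.56054702e+00]
[-3.5  6.1 49.1  0.1] rows 1
[ 0.  0. 34. -0.] rows 1
```

arm_command:
  targets:
    - [-3.5, 6, 20, 0, 0.45]
    - [-3.5, 6, 45, 0, 0.45]
    - [-3.5, 6, 45, 0, 0.45]
    - [-3.5, 6, 45, 0, 0.45]
    - [-3.5, 6, 45, 0, 0.45]

```text
t: 40.15
eef_pos: [698.4, 73.0, 115.6]
tcp_rot: [3.142, 0.002, 3.132]
ft_force: [0.0, 1.1, 0.6]
opening: 0.447
grip_force: 0.0
```

```bash
python3 - <<'E'
from h import *
plan([(697.3,72.5,76,179.4)])
E
```

```text
[ 1.1 -0.5 39.6  0.1] rows 1
```

arm_command:
  targets:
    - [1, -0.5, 20, 0, 0.45]
    - [1, -0.5, 38, 0, 0.45]
    - [1, -0.5, 38, 0, 0.45]
    - [1, -0.5, 38, 0, 0.45]
    - [1, -0.5, 38, 0, 0.02]

```text
t: 40.65
eef_pos: [697.7, 73.0, 77.7]
tcp_rot: [3.141, 0.002, 3.132]
ft_force: [-0.4, -0.1, -0.1]
opening: 0.406
grip_force: 0.0
```

arm_command:
  targets:
    - [0, 0, 0, 0, 0.02]
    - [0, 0, 0, 0, 0.02]
    - [0, 0, 0, 0, 0.02]
    - [0, 0, 0, 0, 0.02]
    - [0, 0, 0, 0, 0.02]

```text
t: 41.15
eef_pos: [696.9, 74.5, 76.5]
tcp_rot: [3.14, 0.0, 3.133]
ft_force: [-1.5, 6.5, 3.6]
opening: 0.123
grip_force: 30.0
```

arm_command:
  targets:
    - [0, 0, 0, 8, 0.02]
    - [0, 0, 0, 16, 0.02]
    - [0, 0, 0, 24, 0.02]
    - [0, 0, 0, 32, 0.02]
    - [0, 0, 0, 40, 0.02]

```text
t: 41.65
eef_pos: [697.6, 76.2, 76.5]
tcp_rot: [3.137, -0.001, 2.429]
ft_force: [2.8, 18.9, -0.0]
opening: 0.125
grip_force: 30.0
```

arm_command:
  targets:
    - [0, 0, 0, 8, 0.02]
    - [0, 0, 0, 16, 0.02]
    - [0, 0, 0, 24, 0.02]
    - [0, 0, 0, 32, 0.02]
    - [0, 0, 0, 36, 0.02]

```text
t: 42.15
eef_pos: [699.1, 77.0, 76.6]
tcp_rot: [3.135, -0.004, 1.801]
ft_force: [11.7, 21.7, -3.9]
opening: 0.125
grip_force: 30.0
```

```bash
python3 - <<'E'
from h import *
s=env.state(); print(s['t'],s['eef_pos'],np.degrees(s['tcp_rot']),s['moment'],s['opening'])
E
```

```text
42.15 [699.07289281  77.03452953  76.6075158 ] [179.61458589  -0.20410447 103.1832862 ] [ 4.02224978 -1.95083891  0.11832147] 0.12477553056448104
```

arm_command:
  targets:
    - [2, 1.5, 0, 2, 0.02]
    - [4.4, 3, 0, 4, 0.02]
    - [4.4, 3, 0, 7, 0.02]
    - [4.4, 3, 0, 10, 0.02]
    - [4.4, 3, 0, 10, 0.02]

```text
t: 42.65
eef_pos: [699.5, 77.8, 76.5]
tcp_rot: [3.14, 0.001, 1.632]
ft_force: [1.4, -1.5, 2.6]
opening: 0.128
grip_force: 31.0
```

```bash
python3 - <<'E'
from h import *
s=env.state(); print(s['t'],s['eef_pos'],np.degrees(s['tcp_rot']),s['moment'],s['ft_force'],s['opening'])
E
```

```text
42.65 [699.49992599  77.82493352  76.54760563] [1.79915972e+02 3.50789386e-02 9.34961012e+01] [-0.37601467 -0.31320607  0.79137457] [ 1.44692131 -1.48547803  2.57680651] 0.12812860401962073
```

arm_command:
  targets:
    - [0, 0, 0, -8, 0.02]
    - [0, 0, 0, -16, 0.02]
    - [0, 0, 0, -24, 0.02]
    - [0, 0, 0, -32, 0.02]
    - [0, 0, 0, -40, 0.02]

```text
t: 43.15
eef_pos: [697.8, 77.0, 76.5]
tcp_rot: [-3.139, -0.001, 2.337]
ft_force: [-7.9, -7.3, 7.7]
opening: 0.122
grip_force: 30.0
```

arm_command:
  targets:
    - [0, 0, 0, -6, 0.02]
    - [0, 0, 0, -12, 0.02]
    - [0, 0, 0, -17, 0.02]
    - [0, 0, 0, -19, 0.02]
    - [0, 0, 0, -19, 0.02]

```text
t: 43.65
eef_pos: [697.2, 76.2, 76.5]
tcp_rot: [-3.138, -0.003, 2.664]
ft_force: [-10.4, -10.3, 10.2]
opening: 0.123
grip_force: 29.9
```

```bash
python3 - <<'E'
from h import *
s=env.state(); print(s['t'],s['eef_pos'],np.degrees(s['tcp_rot']),s['moment'],s['ft_force'],s['opening'])
E
```

```text
43.65 [697.16003245  76.1997594   76.50564667] [-1.79772170e+02 -1.66619225e-01  1.52622140e+02] [-2.11645285  1.93322051 -0.02736986] [-10.36405076 -10.29723074  10.1796832 ] 0.12302050109367475
```

arm_command:
  targets:
    - [1, -2.5, 0, 0, 0.02]
    - [1, -2.5, 0, 0, 0.02]
    - [1, -2.5, 0, 0, 0.45]
    - [1, -2.5, 0, 0, 0.45]
    - [1, -2.5, 0, 0, 0.45]

```text
t: 44.15
eef_pos: [696.7, 76.5, 75.8]
tcp_rot: [-3.142, -0.001, 2.661]
ft_force: [0.4, -0.9, 0.0]
opening: 0.321
grip_force: 0.0
```

arm_command:
  targets:
    - [0, 0, -40, 0, 0.45]
    - [0, 0, -70, 0, 0.45]
    - [45, 0, -75, 0, 0.45]
    - [90, 0, -75, 0, 0.45]
    - [130, 0, -75, 0, 0.45]

```text
t: 44.65
eef_pos: [579.8, 137.0, 151.2]
tcp_rot: [3.141, -0.0, 2.661]
ft_force: [0.6, 0.4, -0.8]
opening: 0.448
grip_force: 0.0
```

arm_command:
  targets:
    - [45, 20, 0, 0, 0.45]
    - [90, 40, 0, 0, 0.45]
    - [130, 60, 0, 0, 0.45]
    - [130, 60, 0, 0, 0.45]
    - [130, 60, 0, 0, 0.45]

```text
t: 45.15
eef_pos: [493.7, 250.4, 151.2]
tcp_rot: [3.141, 0.0, 2.663]
ft_force: [0.1, -1.2, -0.2]
opening: 0.451
grip_force: 0.0
```

```bash
python3 - <<'E'
from h import *
r=shot("top","p8.png",250,180,375,245,6)
s=env.state(); print(s['t'],s['eef_pos'],np.degrees(s['tcp_rot']))
E
```

```text
45.2 [494.30374684 249.68319845 151.13881867] [1.79989969e+02 1.40514876e-02 1.52519187e+02]
```

View pics/p8.png

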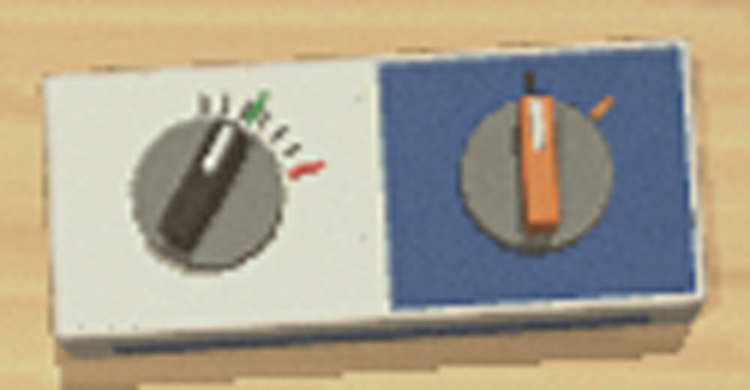

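p8: the timer pointer sits near, but slightly short of, the green mark (bar about (231,123)→(177,246)). I'll fit the bar angle precisely using a projected box silhouette.

```bash
cat > fit.py <<'E'
from h import *
from scipy.optimize import differential_evolution as DE
def proj(r,P):
    f=240/np.tan(np.radians(r["vertical_fov"]/2)); M=np.linalg.inv(r["world_from_camera"])
    q=P@M[:3,:3].T+M[:3,3]; return np.c_[f*q[:,0]/q[:,2]+r["cx"],f*q[:,1]/q[:,2]+r["cy"]]
def fit(r,img,kind,x0,y0):
    K=8; u0,v0=250,180; c=cv2.resize(img[180:245,250:375],None,fx=K,fy=K,interpolation=cv2.INTER_LINEAR)
    h=cv2.cvtColor(c,cv2.COLOR_BGR2HSV)
    box=lambda x,y,a,L,W,z0,z1:np.array([(x+i*L/2*np.cos(a)-j*W/2*np.sin(a),y+i*L/2*np.sin(a)+j*W/2*np.cos(a),z) for i in(-1,1) for j in(-1,1) for z in(z0,z1)])
    px=lambda P:((proj(r,P)-[u0,v0]+.5)*K-.5).astype(np.float32)
    if kind=="timer":
        m=(h[...,2]<60)
    else: m=(h[...,0]<20)&(h[...,1]>120)
    m=m.astype(np.uint8)
    R=np.zeros_like(m); cc=px(np.array([[x0,y0,80]]))[0]; cv2.circle(R,tuple(int(v) for v in cc),int(14*K),1,-1); m&=R
    n,l,s,_=cv2.connectedComponentsWithStats(m); m=(l==1+np.argmax(s[1:,4])).astype(np.uint8)
    cn,_=cv2.findContours(m,cv2.RETR_EXTERNAL,cv2.CHAIN_APPROX_NONE); m[:]=0; cv2.drawContours(m,[cv2.convexHull(max(cn,key=cv2.contourArea))],-1,1,-1)
    def cost(p):
        H=cv2.convexHull(px(box(p[0],p[1],p[2],46,12,69,98))); q=np.zeros_like(m); cv2.fillConvexPoly(q,np.round(H).astype(int),1)
        return -(q&m).sum()/(q|m).sum()
    o=DE(cost,[(x0-10,x0+10),(y0-10,y0+10),(-1.2,.6)],seed=0,maxiter=60,popsize=12)
    print(kind,o.x[:2].round(1),"yaw deg",np.degrees(o.x[2]).round(2),"IoU",round(-o.fun,3))
if __name__=="__main__":
    r=env.read_camera("top"); new=r["frame"][:,:,::-1].copy(); old=cv2.imread("pics/top0.png")
    for im in (old,new):
        fit(r,im,"timer",697,73); fit(r,im,"start",705,-46)
    # mark bearings from box surface z=60 (marks p8 px)
    D=lambda p:w(r,250+p[0]/6,180+p[1]/6,60)
    for ax in ((697.5,72.5),(697.5,76)):
        print(ax,[np.degrees(np.arctan2(*(D(p)-ax)[::-1])).round(1) for p in ((204,103),(257,107),(307,170))])
    print("edge yaw",[np.degrees(np.arctan2(*(D(a)-D(b)))).round(1) for a,b in (((690,42),(45,75)),)])
E
python3 fit.py
```

```text
timer [687.2  63. ] yaw deg -18.42 IoU -983092308340948.1
start [710.2 -36.1] yaw deg -68.29 IoU -1115820473851291.2
timer [687.   63.2] yaw deg -32.06 IoU -916471784266174.1
start [710.2 -36.1] yaw deg -68.29 IoU -1116090517528409.2
(697.5, 72.5) [np.float64(4.8), np.float64(-25.8), np.float64(-72.9)]
(697.5, 76) [np.float64(-0.9), np.float64(-30.4), np.float64(-74.4)]
edge yaw [np.float64(176.5)]fit.py:20: RuntimeWarning: overflow encountered in scalar negative
  return -(q&m).sum()/(q|m).sum()
```

```bash
sed -i 's/return -(q&m).sum()\/(q|m).sum()/return -float((q\&m).sum())\/float((q|m).sum())/' fit.py; python3 fit.py
```

```text
timer [697.6  73.8] yaw deg -2.23 IoU 0.933
start [707.7 -46. ] yaw deg 3.16 IoU 0.908
timer [698.1  73.9] yaw deg -26.8 IoU 0.92
start [706.6 -46.1] yaw deg 2.66 IoU 0.909
(697.5, 72.5) [np.float64(4.8), np.float64(-25.8), np.float64(-72.9)]
(697.5, 76) [np.float64(-0.9), np.float64(-30.4), np.float64(-74.4)]
edge yaw [np.float64(176.5)]
```

The timer reads about 0.52–0.53 rad (29.7–30.4° from zero), within tolerance. Next, the start switch.

```bash
python3 - <<'E'
from h import *
plan([(600,102,151,183),(706.5,-45,130,183)])
E
```

```text
[-161.3  -81.5   -0.   -30.6] rows 4
[ -98.7 -152.4   21.    -0. ] rows 4
```

arm_command:
  targets:
    - [-40, -20, 0, -8, 0.45]
    - [-80, -40, 0, -16, 0.45]
    - [-120, -60, 0, -24, 0.45]
    - [-161, -81, 0, -30.6, 0.45]
    - [-161, -81, 0, -30.6, 0.45]

```text
t: 45.8
eef_pos: [602.5, 97.9, 150.6]
tcp_rot: [-3.141, 0.001, -3.089]
ft_force: [-0.7, 0.1, -0.1]
opening: 0.447
grip_force: 0.0
```

arm_command:
  targets:
    - [-25, -38, 5, 0, 0.45]
    - [-50, -76, 10, 0, 0.45]
    - [-75, -114, 15, 0, 0.45]
    - [-99, -152, 21, 0, 0.45]
    - [-99, -152, 21, 0, 0.45]

```text
t: 46.3
eef_pos: [708.1, -48.5, 128.3]
tcp_rot: [-3.141, -0.0, -3.094]
ft_force: [-0.2, 0.1, -0.8]
opening: 0.45
grip_force: 0.0
```

arm_command:
  targets:
    - [0, 0, 0, 0, 0.45]
    - [0, 0, 0, 0, 0.45]

```text
t: 46.5
eef_pos: [705.8, -42.7, 130.0]
tcp_rot: [3.141, -0.001, -3.089]
ft_force: [-0.1, -0.4, 0.6]
opening: 0.451
grip_force: 0.0
```

```bash
python3 - <<'E'
from h import *
plan([(706.5,-45,110,183),(706.5,-45,76,183)])
E
```

```text
[-0.6 -2.4 20.   0. ] rows 1
[-0.  0. 34. -0.] rows 1
```

arm_command:
  targets:
    - [-0.5, -1, 10, 0, 0.45]
    - [-0.5, -1, 20, 0, 0.45]
    - [-0.5, -1, 20, 0, 0.45]
    - [-0.5, -1, 20, 0, 0.45]
    - [-0.5, -1, 20, 0, 0.45]

```text
t: 47.0
eef_pos: [707.1, -43.9, 110.3]
tcp_rot: [3.142, 0.0, -3.088]
ft_force: [-0.2, -0.3, -0.8]
opening: 0.445
grip_force: 0.0
```

```bash
python3 - <<'E'
from h import *
plan([(706.5,-45,76,183)])
E
```

```text
[ 0.6 -1.1 34.3  0.1] rows 1
```

arm_command:
  targets:
    - [0.5, -1, 17, 0, 0.45]
    - [0.5, -1, 34, 0, 0.45]
    - [0.5, -1, 34, 0, 0.45]
    - [0.5, -1, 34, 0, 0.45]
    - [0.5, -1, 34, 0, 0.02]

```text
t: 47.5
eef_pos: [707.0, -45.1, 77.2]
tcp_rot: [-3.141, 0.002, -3.088]
ft_force: [-0.5, 0.1, 0.7]
opening: 0.41
grip_force: 0.0
```

arm_command:
  targets:
    - [0, 0, 0, 0, 0.02]
    - [0, 0, 0, 0, 0.02]
    - [0, 0, 0, 0, 0.02]
    - [0, 0, 0, 0, 0.02]
    - [0, 0, 0, 0, 0.02]

```text
t: 48.0
eef_pos: [706.6, -45.2, 76.4]
tcp_rot: [-3.141, 0.0, -3.088]
ft_force: [-1.3, -0.7, 1.9]
opening: 0.126
grip_force: 30.0
```

arm_command:
  targets:
    - [0, 0, 0, 8, 0.02]
    - [0, 0, 0, 16, 0.02]
    - [0, 0, 0, 24, 0.02]
    - [0, 0, 0, 32, 0.02]
    - [0, 0, 0, 40, 0.02]

```text
t: 48.5
eef_pos: [706.9, -44.3, 76.4]
tcp_rot: [3.14, 0.0, 2.491]
ft_force: [2.1, 5.3, 0.8]
opening: 0.123
grip_force: 30.0
```

arm_command:
  targets:
    - [0, 0, 0, 4, 0.02]
    - [0, 0, 0, 7, 0.02]
    - [0, 0, 0, 10, 0.02]
    - [0, 0, 0, 10, 0.02]
    - [0, 0, 0, 10, 0.02]

```text
t: 49.0
eef_pos: [707.0, -44.1, 76.4]
tcp_rot: [3.14, 0.0, 2.324]
ft_force: [1.5, 4.8, 1.5]
opening: 0.126
grip_force: 30.5
```

```bash
python3 - <<'E'
from h import *
s=env.state(); print(s['t'],s['eef_pos'],np.degrees(s['tcp_rot']),s['moment'],s['ft_force'],s['opening'])
E
```

```text
49.0 [707.00600033 -44.14452673  76.4119812 ] [1.79919126e+02 2.12234164e-02 1.33143142e+02] [ 0.92043098 -0.3303605   0.62674343] [1.48669504 4.75171491 1.48253996] 0.12594346986216975
```

The moment (0.63 N m, well above the spring) shows the switch is at its stop. I turn it back, release and clear.

arm_command:
  targets:
    - [0, 0, 0, -8, 0.02]
    - [0, 0, 0, -16, 0.02]
    - [0, 0, 0, -24, 0.02]
    - [0, 0, 0, -32, 0.02]
    - [0, 0, 0, -40, 0.02]

```text
t: 49.5
eef_pos: [706.6, -45.0, 76.4]
tcp_rot: [3.141, 0.0, 3.027]
ft_force: [-0.9, -0.3, 2.6]
opening: 0.125
grip_force: 30.0
```

arm_command:
  targets:
    - [0, 0, 0, -6, 0.02]
    - [0, 0, 0, -8, 0.02]
    - [0, 0, 0, -8, 0.02]
    - [0, 0, 0, -8, 0.45]
    - [0, 0, 0, -8, 0.45]

```text
t: 50.0
eef_pos: [706.4, -45.0, 75.9]
tcp_rot: [3.141, -0.0, -3.124]
ft_force: [0.1, -0.3, -1.3]
opening: 0.239
grip_force: 0.0
```

arm_command:
  targets:
    - [0, 0, 0, 0, 0.45]
    - [0, 0, 0, 0, 0.45]
    - [0, 0, -40, 0, 0.45]
    - [0, 0, -80, 0, 0.45]
    - [0, 0, -110, 0, 0.45]

```text
t: 50.5
eef_pos: [706.8, -45.1, 188.5]
tcp_rot: [-3.141, 0.002, -3.123]
ft_force: [0.2, 0.5, 0.5]
opening: 0.446
grip_force: 0.0
```

arm_command:
  targets:
    - [48, 0, 0, 0, 0.45]
    - [96, 0, 0, 0, 0.45]
    - [144, 0, 0, 0, 0.45]
    - [192, 0, 0, 0, 0.45]
    - [240, 0, 0, 0, 0.45]

```text
t: 51.0
eef_pos: [464.5, -49.4, 186.1]
tcp_rot: [3.142, 0.0, -3.123]
ft_force: [0.1, -1.4, 0.9]
opening: 0.45
grip_force: 0.0
```

```bash
python3 - <<'E'
from h import *
from fit import fit
r=shot("top","p9.png",90,120,560,400,1.6)
s=env.state(); print(s['t'],s['eef_pos'])
im=r["frame"][:,:,::-1].copy()
fit(r,im,"timer",697,73); fit(r,im,"start",705,-46)
E
```

```text
51.05 [457.1648179  -48.31548456 185.38251805]
timer [697.7  74. ] yaw deg -26.94 IoU 0.915
start [706.5 -45.9] yaw deg 2.93 IoU 0.912
```

View pics/p9.png

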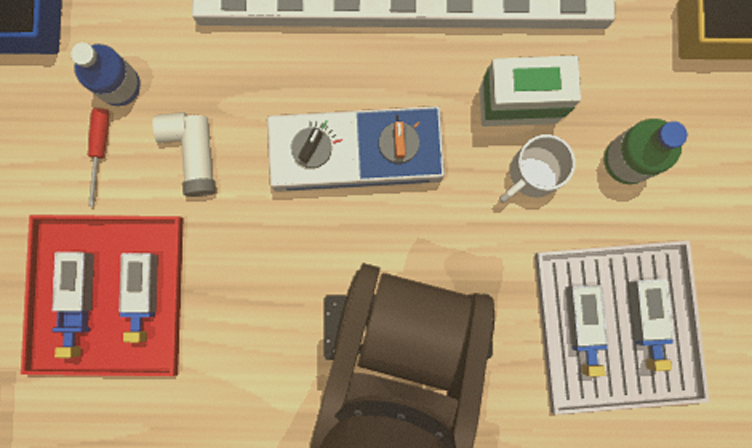

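p9: modules are in place, the timer sits at about 11.6 min, the start switch is back at rest and the bystanders are untouched. I'm handing it in.

```bash
python3 -c "
from cell import env
print(env.job_done())"
```

```text
the job is handed in; nothing more can be done
None
```

I handed the job in, but no verdict came back: the two free-running modules are in the drying tray with drawers home, the two that bind are in the reject tub, the timer reads about 11.6 minutes by my image fit, and the start switch went to its stop and has sprung back.

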